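Shake the last rubber buffers out into the wash basket

ROBOT

A 7-joint arm with a two-finger parallel gripper is mounted at the origin on the work surface. World frame = base frame: x ahead of the robot, y to its left, z up, the work surface at z = 0. Lengths are in mm, angles in degrees, forces in N, time in s.
With the tool pointing down it reaches from about 375 to 925 mm from the base axis. Payload 3.1 kg.
Tool frame: the origin (TCP) lies at the very end of the fingers, on their centre line; the grasp point (between the pads) lies 19 mm behind it; z points along the fingers, x is the direction in which the jaws open and shut, and the axes are right-handed (so a half turn about z gives the same grasp; the last joint's range is limited). The gripper opens to 85 mm and grips with 20 to 120 N. Pads are 22 mm wide; open, the fingers measure 114 mm over their backs; the gripper's body (76 mm by 85 mm) begins 54 mm behind the grasp point. The pads swing forward as they close: fully open they stand 13 mm farther back than shut.
Start: joints at [65.042, 21.939, 2.515, 91.553, -1.026, 66.532, -2.859], TCP at [215.437, -613.262, 231.269] pointing down, gripper open.
Joint ranges: [-149.38, 149.38], [-23.57, 123.04], [-84.95, 90], [0, 143.3], [-89.99, 269.99], [3.08, 112.72], [-163.45, 163.45]. Speed limits (degrees/s): [159.86, 159.86, 180, 180, 180, 180, 180].

INTERFACE

Orientations are given as [roll, pitch, yaw] about the fixed x, y, z axes, in that order (R = Rz(yaw) Ry(pitch) Rx(roll)).
In Python, from rig import get_obs, grab_frame, get_calibration, finish_job, spot_in, trace gives the robot as it stands. The module is installed in compiled form; this text tells all that it offers.
- The arm moves only by the tool carry_out, never from a script. Its argument "deltas" is a list of rows, each an object of numbers: "dx", "dy", "dz": the shift along the tool's x, y, z in m; "rx", "ry", "rz": the turn, a rotation vector about the tool's x, y, z in degrees; "grip": the opening, from -1 (shut) to 1 (fully open). A call has exactly 5 rows; each row is the pose to reach, as a shift and turn from the pose commanded when the call began, along the tool's axes at that moment; what a row does not reach only later rows make up. A row lasts 1/12 s, in which the tool goes at most 41.7 mm and 7.16 degrees, less where a joint would pass 70% of its speed; a pose out of reach is approached as far as the arm can. A call with a gripper value outside its range is refused whole. The fingers move at their own pace and stop on an object; "grip_force" is the grip in N (left out, the last holds). Time passes only in rows, so rows that repeat a pose let the fingers close, or fill a call up. It gives the time, the measured TCP pose, the force and the opening at its end, in the units of the state.
- get_obs(): the state, without advancing time (a new reading comes with each control period).
- grab_frame(name): name is "side" or "top"; returns (picture, depth): 420x560x3 uint8, red, green, blue; 420x560 float32, mm along the optical axis (not along the pixel's ray), 0 where there is no reading.
- get_calibration(name): a dict with "intrinsics" (3x3 intrinsics, pixels), "rvec" (rotation vector, rad) and "tvec" (3), from world to camera coordinates, as OpenCV has them. Camera axes: x right, y down, z forward; pixel columns grow to the right and rows downward; lengths in mm; the calibration is good to about 2 mm. A picture is of the moment at which its call begins. get_calibration takes no time and is no camera call.
- finish_job(): hands the job in, once; it reports no verdict.
Trained networks look in the newest picture that a camera, given by its name, has taken for a name from the list of things; names that differ only in an ending like _2 or _b are one class to them, and where a whole thing is asked for, a point or a joint stands for the part that bears it (a point fixed in the world has none). Each returns a list of dicts, best first, with "p" (0 to 1); they miss things now and then, are a little off and sometimes report something else, mostly with a low value. They report only what shows in the picture. A call takes as long as a camera call. They do not tell look-alikes from the thing itself.
- spot_in(query, camera): "pixel" ([row, column] in pixels, amid what is visible of it).
- trace(query, camera): "region" (420x560 bool, what is visible of it) and "pixel" ([row, column] in pixels, amid what is visible of it).
The state is a dict: "t": time; "qpos": joint angles; "dq": joint speeds; "effort": joint torques, N m; "tool_pos": TCP position; "ee_rot": TCP orientation; "contact_force": force on the tool from outside, world axes, zero at the start; "moment": the same for the moment, N m; "gripper_width": finger opening in mm.
Only numpy, scipy, OpenCV 4.12 (cv2) and the standard library are available. Lean on these libraries where they do the work, as an engineer would, in place of code of your own. Each camera call takes 0.05 s, during which the arm holds its last target.

TASK

The rubber buffers in the open red tin are due in the parts washer: lift the tin off the slanted rack, tip it mouth-down over the open wash basket and keep shaking it there until it grows no lighter, so that the last stuck buffer has dropped into the basket. Then lay the empty tin back in its own place on the rack just as it lay before, and close the basket's lid fully. Leave the other things on the bench where they are, and do not bang the tin hard on the basket.

Things in the scene. Friction and masses are not known exactly. Their poses are not given: they have to be found in the camera images.
- tin_center (a point): centre of the open red tin: 68 mm outside diameter, 88 mm long, 2.5 mm walls, plain open mouth, 95 to 160 g empty. z: along its axis, out of the mouth; x: away from the rack's rods (up). It lies in any one of the three rack bays, its mouth 20 degrees above level and towards the robot
- tin_mouth (a point): centre of the red tin's mouth, on its axis, 44 mm from its centre. The rubber clings to the wall, some buffers more than others: with the mouth 43 to 55 degrees below level most stay put, and creep out in steps as the tin is jerked 15 to 25 mm to and fro along its axis, each stroke in 0.2 s or less (often 5 to 15 strokes). Steeper and brisker is quicker
- rack: fixed slanted rack, green sheet with steel rods, 135 (x) by 315 mm (y). Origin: centre of its foot on the bench. Bays at y = -110, 0, +110 mm; a tin lies on two 8 mm rods, axis in the rack's xz plane, mouth to -x and 20 degrees up, its centre at x = 0, z = 87 mm, its foot at a back stop 19 mm higher than its axis. 42 mm free between tins
- buffer0_center (a point): one of four rubber buffers (machine feet): black rubber cylinder with a steel disc on each end, 24 mm diameter, 26 mm long, 48 g; its centre, z along its axis. They start lying lengthwise in the tin, two and two
- buffer1_center (a point): one of four rubber buffers (machine feet): black rubber cylinder with a steel disc on each end, 24 mm diameter, 26 mm long, 48 g; its centre, z along its axis. They start lying lengthwise in the tin, two and two
- buffer2_center (a point): one of four rubber buffers (machine feet): black rubber cylinder with a steel disc on each end, 24 mm diameter, 26 mm long, 48 g; its centre, z along its axis. They start lying lengthwise in the tin, two and two
- buffer3_center (a point): one of four rubber buffers (machine feet): black rubber cylinder with a steel disc on each end, 24 mm diameter, 26 mm long, 48 g; its centre, z along its axis. They start lying lengthwise in the tin, two and two
- basket: fixed wash basket of perforated sheet steel, open on top, 170 mm (x) by 210 mm (y) by 60 mm high, walls and floor 4 mm. Origin under its centre on the bench. Its lid is hinged along the top of its +x side
- lid (a joint): basket lid's hinge, rad: 0 shut, 1.9 fully open (leaning back outward). It starts at 1.65 to 1.85. Stiff (about 0.3 N m), stays where it is left
- lid_hinge (a point): middle of the lid's hinge line, 60.5 mm above the bench; the lid is a 5 mm sheet, 170 mm from hinge to free edge and 210 mm along the hinge
- lid_edge (a point): middle of the lid's free edge. A black knob (28 mm diameter, 43 mm tall) stands on the lid's outer (upper) face 30 mm in from this edge
- tin_blue: closed blue tin like the red one, in another rack bay; leave alone. Origin at the centre of its underside
- tin_grey: closed grey tin like the red one, in another rack bay; leave alone. Origin at the centre of its underside
- tin_lid: the red tin's press-in lid, disc 54 mm diameter, 6 mm thick, lying on the bench; leave alone
- wire_brush: brush lying on the bench; leave alone
- wrench: wrench lying on the bench; leave alone
- spray_can: spray can 60 mm diameter, 160 mm tall, standing on the bench; leave alone
- magnet_square: blue L-shaped welding magnet, 90 by 104 mm, 18 mm thick, lying on the bench; leave alone
There are look-alikes about, which are no part of the job. Of the things that look like the part that bears tin_center, the middle-sized one is meant.

How it is judged:
By the outcome, as a careful person would: the job done as asked, in the order asked, and still so for the second after the job is handed in, with the robot touching nothing.
It also fails if it takes over 72 s, if anything falls off the work surface, if the arm or the gripper's body presses on something with over 40 N, if the wrist force passes 120 N, or if a joint passes its speed limit or range.

## Working session

There is one attempt and no reset: what is moved stays moved. The work goes in short steps, Python scripts to look and compute and a tool call to move; the robot and the scene stay as the last step left them, time stands still between calls to the robot, and variables do not carry over. Pictures are saved under pics/ and viewed, and the job is handed in when it is done.

Besides the shell and the picture viewer there is one more tool, called after "Call:" in YAML: its name, and indented under it one key for each argument. carry_out: Moves the arm, as the interface text tells. Its arguments: {"type":"object","properties":{"deltas":{"type":"array","items":{"type":"object","properties":{"dx":{"type":"number"},"dy":{"type":"number"},"dz":{"type":"number"},"rx":{"type":"number"},"ry":{"type":"number"},"rz":{"type":"number"},"grip":{"type":"number"}}}},"grip_force":{"type":"number"}},"required":["deltas"]}

```bash
ls; mkdir -p pics
cat > h.py <<'E'
import numpy as np, cv2
from rig import *
from scipy.spatial.transform import Rotation as R
def cal(n):
    c=get_calibration(n); return np.array(c['intrinsics']),cv2.Rodrigues(np.array(c['rvec'],float))[0],np.array(c['tvec'],float).ravel()
def cloud(n,d):
    K,Rm,t=cal(n); v,u=np.mgrid[0:420,0:560]
    p=np.stack([(u-K[0,2])/K[0,0]*d,(v-K[1,2])/K[1,1]*d,d],-1)
    w=(p-t)@Rm; w[d<=0]=np.nan
    return w
def proj(n,P):
    K,Rm,t=cal(n); q=np.atleast_2d(P)@Rm.T+t; q=q@K.T; return q[:,:2]/q[:,2:]
def save(n,img): cv2.imwrite('pics/'+n+'.png',img[:,:,::-1])
E
python3 - <<'E'
from h import *
o=get_obs()
for k in o: print(k,np.round(o[k],3))
for n in('side','top'):
    im,d=grab_frame(n); save(n+'0',im); np.save(n+'0.npy',d); np.save(n+'0i.npy',im)
    K,Rm,t=cal(n); print(n,K.tolist(),'cam at',-Rm.T@t,'fwd',Rm[2])
    for q in['tin_center','rack','basket','lid','tin_blue','tin_grey','tin_lid','wire_brush','wrench','spray_can','magnet_square','lid_edge','buffer0_center']:
        print(q,[(np.round(r['pixel']).tolist(),round(r['p'],2)) for r in spot_in(q,n)])
E
```

```text
pics
t 0.0
qpos [65.043 21.991  2.513 91.65  -1.024 66.532 -2.857]
dq [-0.092 -0.002 -0.049  0.037 -0.023 -0.038  0.058]
effort [-1.0000e-03 -4.3346e+01  1.0240e+00 -2.4951e+01  1.1000e-02  1.1000e-02
  0.0000e+00]
tool_pos [ 215.055 -612.378  229.885]
ee_rot [ 1.7999e+02  1.5100e-01 -7.0641e+01]
contact_force [-0.355  0.836  0.516]
moment [ 0.003 -0.021  0.014]
gripper_width 85.541
side [[429.9783467455344, 0.0, 281.19791728004753], [0.0, 429.9783467455344, 222.0070203134596], [0.0, 0.0, 1.0]] cam at [ 409.77871755 -763.73995301  670.83859247] fwd [ 0.10683307  0.835662   -0.53875385]
tin_center [([184.0, 298.0], 0.89), ([161.0, 285.0], 0.63), ([188.0, 266.0], 0.59), ([280.0, 255.0], 0.19)]
rack [([248.0, 290.0], 0.92)]
basket [([323.0, 332.0], 0.56), ([192.0, 269.0], 0.4)]
lid [([318.0, 341.0], 0.81), ([245.0, 292.0], 0.46)]
tin_blue [([206.0, 286.0], 0.65)]
tin_grey [([227.0, 312.0], 0.88)]
tin_lid [([280.0, 257.0], 0.83)]
wire_brush [([219.0, 204.0], 0.59)]
wrench [([340.0, 239.0], 0.71), ([188.0, 266.0], 0.71), ([248.0, 293.0], 0.47)]
spray_can [([245.0, 360.0], 0.76)]
magnet_sq
[... 176 characters left out ...]
918, 214.70201217537561], [0.0, 0.0, 1.0]] cam at [ 344.90859329  105.83106207 1492.10085655] fwd [ 0.13078924  0.0141404  -0.99130935]
tin_center [([189.0, 153.0], 0.9), ([222.0, 204.0], 0.79), ([194.0, 92.0], 0.77), ([298.0, 208.0], 0.68), ([254.0, 309.0], 0.66)]
rack [([206.0, 255.0], 0.68), ([226.0, 204.0], 0.43)]
basket [([199.0, 394.0], 0.71), ([192.0, 425.0], 0.27)]
lid [([191.0, 424.0], 0.69)]
tin_blue [([208.0, 240.0], 0.76)]
tin_grey [([189.0, 281.0], 0.57)]
tin_lid [([251.0, 308.0], 0.83)]
wire_brush []
wrench [([255.0, 438.0], 0.7), ([266.0, 372.0], 0.62)]
spray_can [([153.0, 308.0], 0.64)]
magnet_square [([256.0, 442.0], 0.91)]
lid_edge [([191.0, 427.0], 0.97)]
buffer0_center []
```

View pics/side0.png

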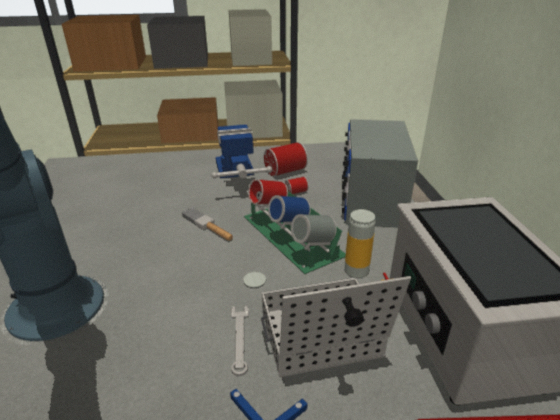

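View pics/top0.png

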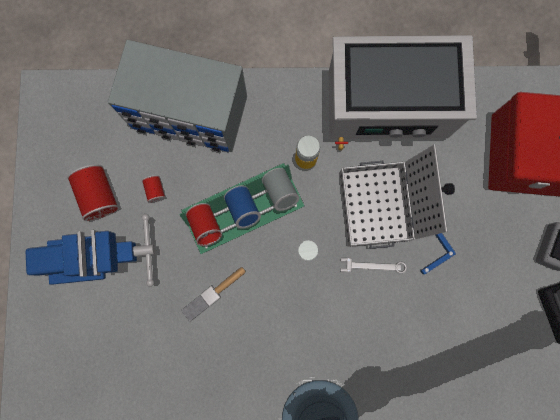

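Side view: the red tin lies in the rack's far bay (about row 190, column 268), next to the blue and grey ones. The basket is at (323,332) with its lid open towards the camera. Top view: rack tin at (224,204), a small look-alike at (189,153), a big one at (192,92), basket at (205,378), lid on its right.

```bash
cat > m.py <<'E'
from h import *
for n in('top','side'):
    d=np.load(n+'0.npy'); im=np.load(n+'0i.npy'); W=cloud(n,d)
    hsv=cv2.cvtColor(im,cv2.COLOR_RGB2HSV)
    red=((hsv[...,0]<8)|(hsv[...,0]>172))&(hsv[...,1]>130)&(hsv[...,2]>50)
    nl,lab,st,c=cv2.connectedComponentsWithStats(red.astype(np.uint8))
    for i in range(1,nl):
        if st[i,4]>60:
            P=W[lab==i]; print(n,'red',np.round(c[i]),st[i,4],np.nanmedian(P,0).round(),np.nanmin(P,0).round(),np.nanmax(P,0).round())
    grn=(hsv[...,0]>60)&(hsv[...,0]<90)&(hsv[...,1]>80)
    nl,lab,st,c=cv2.connectedComponentsWithStats(grn.astype(np.uint8))
    i=1+np.argmax(st[1:,4]); P=W[grn];P=P[np.isfinite(P).all(1)]; print('green',P.mean(0),np.percentile(P[:,2],[1,50,99]))
    pts=P[P[:,2]<20][:,:2].astype(np.float32); print(cv2.minAreaRect(pts), len(pts))
    pts=P[:,:2].astype(np.float32); print(cv2.minAreaRect(pts), len(pts))
    # floor noise
    print('bench z', np.nanmedian(W[...,2][300:340,80:200]), np.nanstd(W[...,2][300:340,80:160]))
E
python3 m.py
python3 - <<'E'
from h import *
im=np.load('top0i.npy'); save('topz',cv2.resize(im[130:300,160:480],None,fx=2.5,fy=2.5,interpolation=cv2.INTER_CUBIC))
E
```

```text
top red [526. 145.] 6500 [ 696. -506.  177.] [ 590. -654.    4.] [ 826. -466.  190.]
top red [ 91. 189.] 1477 [601. 600.  88.] [534. 545.  46.] [666. 669. 103.]
top red [153. 187.] 342 [613. 448.  44.] [581. 421.  27.] [642. 478.  55.]
top red [201. 219.] 677 [516. 305. 113.] [468. 260.  79.] [557. 346. 137.]
top red [108. 211.] 63 [549. 569.  38.] [537. 546.  12.] [558. 594.  75.]
top red [209. 238.] 163 [471. 289.  72.] [455. 260.  55.] [487. 316.  94.]
green [561.10398746 189.2379319   24.64617782] [ -3.17482084   5.65713902 130.56553791]
((505.0543212890625, -126.41864013671875), (1005.6383666992188, 281.2580261230469), 80.64493560791016) 1336
((653.0836791992188, -158.0782470703125), (1019.990478515625, 583.6718139648438), 80.64493560791016) 1942
bench z 0.17507790728672842 3.194779005482712
side red [290. 157.] 765 [612. 575.  69.] [ 554.  539. -231.] [ 756. 1410.   96.]
side red [270. 160.] 96 [547. 578.  58.] [527. 548.  30.] [558. 626.  89.]
side red [298. 185.] 226 [617. 432.  36.] [588. 418.   0.] [648. 551.  49.]
side red [254. 191.] 156 [471. 314.  88.] [457. 278.  64.] [489. 330. 123.]
side red [272. 190.] 393 [515. 281. 106.] [482. 252.  -1.] [559. 548. 131.]
side red [506. 418.] 439 [ 733. -485.  179.] [ 617. -496.   -3.] [ 892. -368.  182.]
green [573.42354226 133.95789529  17.03655605] [  0.55248916   3.60760262 131.73606781]
((561.9751586914062, 205.4445343017578), (134.0859375, 317.94708251953125), 24.941987991333008) 1608
((549.6531982421875, 34.418609619140625), (540.4828491210938, 903.6620483398438), 70.16829681396484) 1976
bench z -0.6601728360696797 4.369953586170804
```

View pics/topz.png

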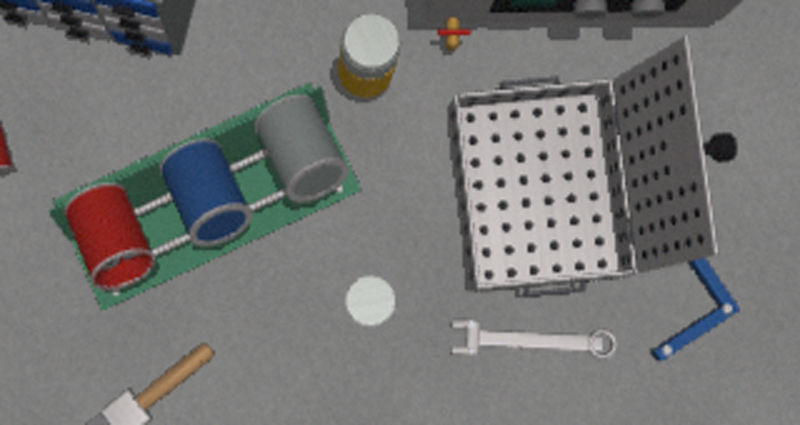

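```bash
cat > m2.py <<'E'
from h import *
from scipy.optimize import least_squares
c0=np.array([516,305,87.])
for n in('top','side'):
    d=np.load(n+'0.npy'); im=np.load(n+'0i.npy'); W=cloud(n,d)
    hsv=cv2.cvtColor(im,cv2.COLOR_RGB2HSV)
    red=((hsv[...,0]<8)|(hsv[...,0]>172))&(hsv[...,1]>130)&(hsv[...,2]>50)
    P=W[red]; P=P[np.isfinite(P).all(1)]; P=P[np.linalg.norm(P-c0,axis=1)<62]
    for fixz in (1,0):
        def f(p):
            y=np.radians(p[2]); a=np.array([-np.cos(y)*np.cos(.349),-np.sin(y)*np.cos(.349),np.sin(.349)])
            r=P-np.array([p[0],p[1],87 if fixz else p[3]]); ax=r@a
            rad=np.linalg.norm(r-ax[:,None]*a,axis=1)
            # outside surface: top half
            s=np.abs(rad-34)
            s=np.minimum(s,np.abs(rad-31.5)) 
            return np.r_[s, np.maximum(np.abs(ax)-44,0)]
        s=least_squares(f,[516,305,25,87.],loss='soft_l1',f_scale=2); print(n,len(P),fixz,s.x.round(1),np.median(f(s.x)[:len(P)]))
    # green rack box: footprint points
    g=(hsv[...,0]>60)&(hsv[...,0]<90)&(hsv[...,1]>80)&(np.abs(W[...,2]-6)<10)&(np.hypot(W[...,0]-562,W[...,1]-205)<190)
    g=cv2.morphologyEx(g.astype(np.uint8),cv2.MORPH_OPEN,np.ones((3,3)))
    print(n,'green',cv2.minAreaRect(W[g>0][:,:2].astype(np.float32)), np.nanmedian(W[g>0][:,2]))
    m=(np.abs(W[...,2]-60)<7)&(np.abs(W[...,0]-530)<160)&(np.abs(W[...,1]+80)<200)
    v=cv2.resize(im,None,fx=1,fy=1).copy(); v[m]=[255,0,255]; save(n+'_rim',cv2.resize(v[130:300,300:480] if n=='top' else v[250:400,220:440],None,fx=3.4,fy=3.4,interpolation=cv2.INTER_NEAREST))
E
python3 m2.py
```

```text
top 836 1 [509.6 304.1  25.   87. ] 0.8426211320497856
top 836 0 [507.5 303.2  25.   87.9] 0.8266120590876582
top green ((561.343017578125, 207.209228515625), (133.76605224609375, 311.60302734375), 24.69533920288086) 3.796169846931517
side 544 1 [507.7 300.1  26.1  87. ] 0.7910026133024814
side 544 0 [510.4 301.8  25.3  86.7] 0.7593420339061652
side green ((561.85693359375, 203.2167510986328), (133.6999053955078, 314.640625), 25.36822509765625) 3.1835053931690016
```

View pics/top_rim.png

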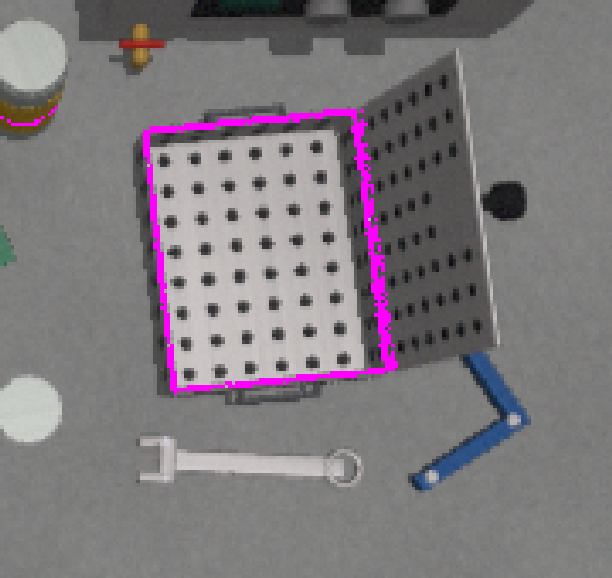

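View pics/side_rim.png

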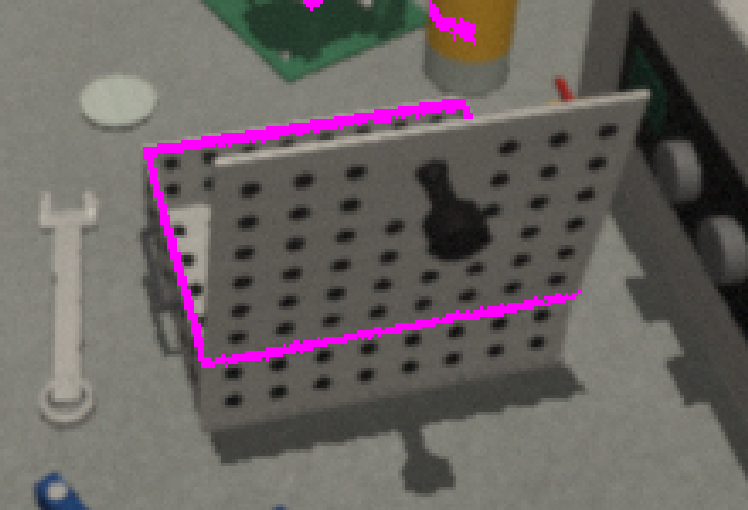

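```bash
cat > m3.py <<'E'
from h import *
d=np.load('top0.npy'); im=np.load('top0i.npy'); W=cloud('top',d)
m=(np.abs(W[...,2]-60)<7)
m[:, :335]=0; m[:,425:]=0; m[:160]=0; m[248:]=0
m=cv2.morphologyEx(m.astype(np.uint8),cv2.MORPH_CLOSE,np.ones((2,2)))
nl,lab,st,c=cv2.connectedComponentsWithStats(m,connectivity=8); i=1+np.argmax(st[1:,4]); P=W[lab==i]
r=cv2.minAreaRect(P[:,:2].astype(np.float32)); print(r, cv2.boxPoints(r).round())
# side
ds=np.load('side0.npy'); Ws=cloud('side',ds)
# lid plane from both
def plane(P):
    P=P[np.isfinite(P).all(1)]; c=np.median(P,0); 
    for k in range(5):
        u,s,v=np.linalg.svd(P-P.mean(0),full_matrices=False); e=np.abs((P-P.mean(0))@v[2]); P=P[e<max(4,2*np.median(e))]
    return P.mean(0),v[2],len(P)
sel=np.zeros((420,560),bool); 
t=trace('lid','top'); 
print(plane(W[165:235,415:440].reshape(-1,3)))
print(plane(Ws[300:345,290:385].reshape(-1,3)))
for nm,w in(('top',W),('side',Ws)):
    mm=(w[...,2]>190)&(np.abs(w[...,0]-550)<170)&(w[...,1]<-130)&(w[...,1]>-300)
    q=w[mm]; print(nm,len(q), q.min(0).round() if len(q) else'', q.max(0).round() if len(q) else'')
for nm,px in(('spray',(143,308)),('oven front',(115,390)),('redbox',(180,500)),('chest',(140,200)),('tinlid',(251,308)),('wrench',(266,372)),('magnet',(256,442))):
    print(nm,W[px].round())
E
python3 m3.py
```

```text
((568.2432250976562, -165.20352172851562), (218.65902709960938, 187.00576782226562), 6.022363662719727) [[ 450.  -84.]
 [ 469. -270.]
 [ 687. -247.]
 [ 667.  -61.]]
(array([ 554.83209293, -260.43845565,  160.1845104 ]), array([ 0.08841198, -0.9809017 , -0.17324888]), 1550)
(array([ 563.92622586, -260.04017391,  129.54071748]), array([ 0.09007649, -0.97897418, -0.1830185 ]), 3448)
top 857 [ 472. -300.  190.] [ 681. -255.  234.]
side 2116 [ 472. -300.  190.] [ 681. -260.  229.]
spray [701.  33. 162.]
oven front [ 753. -161.  222.]
redbox [ 619. -469.   91.]
chest [737. 319.  64.]
tinlid [441.  27.   5.]
wrench [ 400. -145.    7.]
magnet [ 425. -331.   22.]
```

Run:
```python
from h import *
W=cloud('top',np.load('top0.npy')); Ws=cloud('side',np.load('side0.npy'))
P=np.r_[W.reshape(-1,3),Ws.reshape(-1,3)]; P=P[np.isfinite(P).all(1)]
print('max z grid (rows x 400..900 step 25, cols y 550..-550 step -50)')
ys=np.arange(550,-601,-50)
print('      ',*['%4d'%y for y in ys])
for x in range(350,950,25):
    r=[]
    for y in ys:
        s=P[(abs(P[:,0]-x)<12.5)&(abs(P[:,1]-y)<25)]
        r.append('%4d'%np.percentile(s[:,2],98) if len(s)>5 else '   .')
    print('%5d '%x,*r)
```

```text
max z grid (rows x 400..900 step 25, cols y 550..-550 step -50)
        550  500  450  400  350  300  250  200  150  100   50    0  -50 -100 -150 -200 -250 -300 -350 -400 -450 -500 -550 -600
  350     6    5   96    6    4   22   22    6    7    5    5    5    6    5    4    5    4    4    5    5    6    6    5   49
  375   171  165   93    5    6    6   21   21    5    5    4    5    5    6    5    7    7   17    5    6    6    6    7    6
  400   175  172   93    5    6    5    5   18    5    6    5    5    8   12   10   11    8   21   18    6    6    5    7   57
  425   174  169   99    5    5    6    6    6    6    4   10    8    8    8    4    5    4   17   21    6    4    7    6   71
  450   174  170  102    6    6  104    4    5    6    5   11    9    5   61   59   44    4    4   22    5    6    5    4   71
  475   175  169   93    6   96  132  120    5    6    5    7    6    6   59   60   61  185  226   22    7    6    5    6   68
  500     6    6   93    5  112  132  124  115   71    5    4    5    9   60   10   10  200  227   18    5    5    5    6   55
  525     6    7   9
[... 1438 characters left out ...]
    6  227  228  228  228  227  227  224    4    5  185  186  183
  825     9  214  215  214  213  214  214  209    5    6    6    6  226  228  228  227  228  228  224    2    5  182  183  179
  850     .  214  215  215  213  214  214  210    5    6    6    6  225  227  228  227  227  227  224    1    8    6    1    .
  875     .  215  213  215  215  215  214  211    6    8    6    4  227  227  227  228  227  227  224    1    4    5    5    .
  900     .  215  213  214  214  213  214  210    6    6    5    6  227  227  227  227  227  227  225    2    5    6    7    7
  925     .  215  214  215  213  210    .    5    6    6    5    6  226  227  227  227  227  228  226    2    6    6    5    5
```

```bash
cat > g.py <<'E'
from h import *
XR=np.array([np.cos(np.radians(25)),np.sin(np.radians(25)),0]); YR=np.array([-XR[1],XR[0],0]); Z=np.array([0,0,1.])
C=np.array([561.6,205.2,0])+110*YR+87*Z
def Rt(lean,az,xs):  # lean: hand leans outward along az by lean deg; xs=+1: jaw x = left of az, -1: opposite
    a=np.radians(az); o=np.array([np.cos(a),np.sin(a),0]); y=np.array([-o[1],o[0],0]); l=np.radians(lean)
    tz=-np.sin(l)*o-np.cos(l)*Z; tx=xs*y
    return np.column_stack([tx,np.cross(tz,tx),tz])
def go(pos,Rm,lab=''):
    o=get_obs(); R0=R.from_euler('xyz',o['ee_rot'],degrees=True).as_matrix()
    d=R0.T@(np.asarray(pos)-o['tool_pos'])/1000; rv=R.from_matrix(R0.T@Rm).as_rotvec(degrees=True)
    print(lab,'t',round(o['t'],2),'pos',np.round(o['tool_pos'],1),'q',np.round(o['qpos'],0),'w',round(o['gripper_width'],1),'F',np.round(o['contact_force'],2),'M',np.round(o['moment'],2))
    print('  D',np.round(d,4),'R',np.round(rv,1),'|',round(np.linalg.norm(d)*1000),'mm',round(np.linalg.norm(rv)),'deg')
def pick(back=0,lean=38,sh=5,deep=24):
    Rm=Rt(lean,25,-1); a=-np.cos(np.radians(20))*XR+np.sin(np.radians(20))*Z
    return C+sh*a+(deep-back)*Rm[:,2], Rm
E
python3 - <<'E'
from g import *
Rm=Rt(0,-70.6,1); print(C)
go((450,-350,430),Rt(0,25,-1),'via1')
go((500,0,430),Rt(0,25,-1),'via2')
print(pick(130),pick())
E
```

```text
[515.11199121 304.89385657  87.        ]
via1 t 1.45 pos [ 215.4 -613.3  231.2] q [65. 22.  3. 92. -1. 67. -3.] w 85.3 F [ 0.42  0.16 -1.36] M [ 0.04 -0.03 -0.03]
  D [-0.1706 -0.3086 -0.1987] R [-0.   0.  -5.6] | 405 mm 6 deg
via2 t 1.45 pos [ 215.4 -613.3  231.2] q [65. 22.  3. 92. -1. 67. -3.] w 85.3 F [ 0.42  0.16 -1.36] M [ 0.04 -0.03 -0.03]
  D [-0.4843 -0.4718 -0.1987] R [-0.   0.  -5.6] | 705 mm 6 deg
(array([569.99948917, 330.48831721, 172.2392406 ]), array([[ 0.42261826, -0.71418028, -0.55797879],
       [-0.90630779, -0.33302773, -0.26018978],
       [-0.        ,  0.61566148, -0.78801075]])) (array([497.46224657, 296.66364548,  69.79784263]), array([[ 0.42261826, -0.71418028, -0.55797879],
       [-0.90630779, -0.33302773, -0.26018978],
       [-0.        ,  0.61566148, -0.78801075]]))
```

Call:
carry_out:
  deltas:
    - {"dx":-0.02,"dy":-0.03,"dz":-0.04,"rz":0}
    - {"dx":-0.05,"dy":-0.07,"dz":-0.07,"rz":0}
    - {"dx":-0.08,"dy":-0.11,"dz":-0.1,"rz":-2}
    - {"dx":-0.1,"dy":-0.145,"dz":-0.11,"rz":-4}
    - {"dx":-0.12,"dy":-0.18,"dz":-0.12,"rz":-5.6}

```text
validation failed for argument at $.de...
```

Run:
```python
from g import *
go((450,-350,430),Rt(0,25,-1),'via1')
go((500,0,430),Rt(0,25,-1),'via2')
```

```text
via1 t 1.45 pos [ 215.4 -613.3  231.2] q [65. 22.  3. 92. -1. 67. -3.] w 85.3 F [ 0.42  0.16 -1.36] M [ 0.04 -0.03 -0.03]
  D [-0.1706 -0.3086 -0.1987] R [-0.   0.  -5.6] | 405 mm 6 deg
via2 t 1.45 pos [ 215.4 -613.3  231.2] q [65. 22.  3. 92. -1. 67. -3.] w 85.3 F [ 0.42  0.16 -1.36] M [ 0.04 -0.03 -0.03]
  D [-0.4843 -0.4718 -0.1987] R [-0.   0.  -5.6] | 705 mm 6 deg
```

Call:
carry_out:
  deltas:
    - {"dx":-0.02,"dy":-0.02,"dz":-0.03,"rx":0,"ry":0,"rz":0,"grip":1}
    - {"dx":-0.04,"dy":-0.05,"dz":-0.05,"rx":0,"ry":0,"rz":0,"grip":1}
    - {"dx":-0.06,"dy":-0.08,"dz":-0.07,"rx":0,"ry":0,"rz":-2,"grip":1}
    - {"dx":-0.08,"dy":-0.11,"dz":-0.09,"rx":0,"ry":0,"rz":-4,"grip":1}
    - {"dx":-0.1,"dy":-0.14,"dz":-0.11,"rx":0,"ry":0,"rz":-5.6,"grip":1}
  grip_force: 70

```text
t: 1.87
tool_pos: [315.0, -471.1, 342.4]
ee_rot: [-180.0, -0.0, -65.0]
contact_force: [0.1, 0.3, 0.5]
gripper_width: 85.2
```

Run:
```python
from g import *
go((450,-350,430),Rt(0,25,-1),'via1')
go((500,0,430),Rt(0,25,-1),'via2')
```

```text
via1 t 1.87 pos [ 315.  -471.1  342.4] q [ 55.   9.  -3.  95.   0.  76. -13.] w 85.2 F [0.07 0.32 0.46] M [-0.02 -0.03  0.02]
  D [-0.0526 -0.1735 -0.0876] R [-0. -0.  0.] | 201 mm 0 deg
via2 t 1.87 pos [ 315.  -471.1  342.4] q [ 55.   9.  -3.  95.   0.  76. -13.] w 85.2 F [0.07 0.32 0.46] M [-0.02 -0.03  0.02]
  D [-0.3486 -0.3668 -0.0877] R [-0. -0.  0.] | 514 mm 0 deg
```

Call:
carry_out:
  deltas:
    - {"dx":-0.01,"dy":-0.035,"dz":-0.018,"rx":0,"ry":0,"rz":0,"grip":1}
    - {"dx":-0.02,"dy":-0.07,"dz":-0.036,"rx":0,"ry":0,"rz":0,"grip":1}
    - {"dx":-0.03,"dy":-0.105,"dz":-0.054,"rx":0,"ry":0,"rz":0,"grip":1}
    - {"dx":-0.045,"dy":-0.14,"dz":-0.07,"rx":0,"ry":0,"rz":0,"grip":1}
    - {"dx":-0.07,"dy":-0.17,"dz":-0.085,"rx":0,"ry":0,"rz":0,"grip":1}

```text
t: 2.28
tool_pos: [440.8, -336.7, 427.1]
ee_rot: [-179.9, -0.1, -65.1]
contact_force: [1.3, 0.0, -1.0]
gripper_width: 85.3
```

Call:
carry_out:
  deltas:
    - {"dx":-0.04,"dy":-0.012,"dz":0,"rx":0,"ry":0,"rz":0,"grip":1}
    - {"dx":-0.08,"dy":-0.025,"dz":0,"rx":0,"ry":0,"rz":0,"grip":1}
    - {"dx":-0.12,"dy":-0.038,"dz":0,"rx":0,"ry":0,"rz":0,"grip":1}
    - {"dx":-0.16,"dy":-0.05,"dz":0,"rx":0,"ry":0,"rz":0,"grip":1}
    - {"dx":-0.2,"dy":-0.063,"dz":0,"rx":0,"ry":0,"rz":0,"grip":1}

```text
t: 2.7
tool_pos: [411.1, -128.9, 426.4]
ee_rot: [-180.0, -0.0, -65.1]
contact_force: [0.8, -0.7, -0.1]
gripper_width: 85.1
```

Run:
```python
from g import *
go((500,0,430),Rt(0,25,-1),'via2')
p,Rm=pick(260); go(p,Rm,'prepick')
```

```text
via2 t 2.7 pos [ 411.1 -128.9  426.4] q [ 35.  -8. -20. 102.  -3.  86. -50.] w 85.1 F [ 0.82 -0.68 -0.11] M [-0.03 -0.09  0.01]
  D [-0.0794 -0.135  -0.0037] R [-0.  -0.  -0.1] | 157 mm 0 deg
prepick t 2.7 pos [ 411.1 -128.9  426.4] q [ 35.  -8. -20. 102.  -3.  86. -50.] w 85.1 F [ 0.82 -0.68 -0.11] M [-0.03 -0.09  0.01]
  D [-0.3497 -0.4178  0.1515] R [-38.   -0.   -0.1] | 566 mm 38 deg
```

Call:
carry_out:
  deltas:
    - {"dx":-0.026,"dy":-0.031,"dz":0,"rx":-2,"ry":0,"rz":0,"grip":1}
    - {"dx":-0.052,"dy":-0.062,"dz":0,"rx":-5,"ry":0,"rz":0,"grip":1}
    - {"dx":-0.078,"dy":-0.093,"dz":0,"rx":-8,"ry":0,"rz":0,"grip":1}
    - {"dx":-0.104,"dy":-0.124,"dz":0,"rx":-12,"ry":0,"rz":0,"grip":1}
    - {"dx":-0.13,"dy":-0.155,"dz":0,"rx":-15,"ry":0,"rz":0,"grip":1}

```text
t: 3.12
tool_pos: [498.1, 53.8, 427.1]
ee_rot: [165.0, -0.1, -65.1]
contact_force: [1.2, -0.1, 0.3]
gripper_width: 85.8
```

Run:
```python
from g import *
p,Rm=pick(260); go(p,Rm,'prepick')
```

```text
prepick t 3.12 pos [498.1  53.8 427.1] q [ 19.  12. -37.  85.   9. 100. -84.] w 85.8 F [ 1.16 -0.14  0.31] M [ 0.18 -0.32  0.02]
  D [-0.2212 -0.2922  0.0788] R [-23.   -0.1  -0.2] | 375 mm 23 deg
```

Call:
carry_out:
  deltas:
    - {"dx":-0.024,"dy":-0.032,"dz":0.008,"rx":-1,"ry":0,"rz":0,"grip":1}
    - {"dx":-0.048,"dy":-0.064,"dz":0.016,"rx":-2,"ry":0,"rz":0,"grip":1}
    - {"dx":-0.072,"dy":-0.096,"dz":0.024,"rx":-4,"ry":0,"rz":0,"grip":1}
    - {"dx":-0.096,"dy":-0.128,"dz":0.034,"rx":-7,"ry":0,"rz":0,"grip":1}
    - {"dx":-0.12,"dy":-0.16,"dz":0.044,"rx":-11,"ry":0,"rz":0,"grip":1}

```text
t: 3.53
tool_pos: [577.6, 222.5, 342.8]
ee_rot: [154.0, -0.1, -65.1]
contact_force: [1.2, -0.8, 1.2]
gripper_width: 85.6
```

Run:
```python
from g import *
p,Rm=pick(260); go(p,Rm,'prepick')
```

```text
prepick t 3.53 pos [577.6 222.5 342.8] q [  -3.   37.  -38.   66.   16.  109. -103.] w 85.6 F [ 1.24 -0.84  1.17] M [ 0.14 -0.49 -0.03]
  D [-0.1015 -0.1363  0.0091] R [-12.   -0.   -0.2] | 170 mm 12 deg
```

Run:
```python
from g import *
for l in (30,34,38):
  p,Rm=pick(130,l); go(p,Rm,'prepick%d'%l)
```

```text
prepick30 t 3.53 pos [577.6 222.5 342.8] q [  -3.   37.  -38.   66.   16.  109. -103.] w 85.6 F [ 1.24 -0.84  1.17] M [ 0.14 -0.49 -0.03]
  D [-0.1014 -0.0947  0.1342] R [-4.  -0.  -0.2] | 193 mm 4 deg
prepick34 t 3.53 pos [577.6 222.5 342.8] q [  -3.   37.  -38.   66.   16.  109. -103.] w 85.6 F [ 1.24 -0.84  1.17] M [ 0.14 -0.49 -0.03]
  D [-0.1015 -0.102   0.1349] R [-8.  -0.  -0.2] | 197 mm 8 deg
prepick38 t 3.53 pos [577.6 222.5 342.8] q [  -3.   37.  -38.   66.   16.  109. -103.] w 85.6 F [ 1.24 -0.84  1.17] M [ 0.14 -0.49 -0.03]
  D [-0.1015 -0.1093  0.1362] R [-12.   -0.   -0.2] | 202 mm 12 deg
```

Call:
carry_out:
  deltas:
    - {"dx":-0.02,"dy":-0.019,"dz":0.025,"rx":0,"ry":0,"rz":0,"grip":1}
    - {"dx":-0.04,"dy":-0.038,"dz":0.05,"rx":0,"ry":0,"rz":0,"grip":1}
    - {"dx":-0.06,"dy":-0.057,"dz":0.075,"rx":-1,"ry":0,"rz":0,"grip":1}
    - {"dx":-0.08,"dy":-0.076,"dz":0.1,"rx":-2,"ry":0,"rz":0,"grip":1}
    - {"dx":-0.1,"dy":-0.095,"dz":0.125,"rx":-4,"ry":0,"rz":0,"grip":1}

```text
t: 3.95
tool_pos: [562.2, 325.9, 187.4]
ee_rot: [150.0, -0.0, -65.1]
contact_force: [1.7, 0.0, 0.6]
gripper_width: 85.5
```

Run:
```python
from g import *
im,d=grab_frame('side'); save('s1',im); im,d=grab_frame('top'); save('t1',im)
for l in (30,34,38):
  p,Rm=pick(100,l); go(p,Rm,'prepick%d'%l)
```

```text
prepick30 t 4.05 pos [556.6 327.4 177.7] q [ -12.   49.  -36.   67.   17.  101. -111.] w 85.7 F [-0.12  0.29 -1.55] M [ 0.22 -0.51 -0.02]
  D [ 0.0028 -0.0001  0.027 ] R [ 0.9 -0.   0.4] | 27 mm 1 deg
prepick34 t 4.05 pos [556.6 327.4 177.7] q [ -12.   49.  -36.   67.   17.  101. -111.] w 85.7 F [-0.12  0.29 -1.55] M [ 0.22 -0.51 -0.02]
  D [ 0.0029 -0.0054  0.0271] R [-3.1 -0.1  0.4] | 28 mm 3 deg
prepick38 t 4.05 pos [556.6 327.4 177.7] q [ -12.   49.  -36.   67.   17.  101. -111.] w 85.7 F [-0.12  0.29 -1.55] M [ 0.22 -0.51 -0.02]
  D [ 0.0029 -0.0107  0.0276] R [-7.1 -0.1  0.4] | 30 mm 7 deg
```

View pics/t1.png

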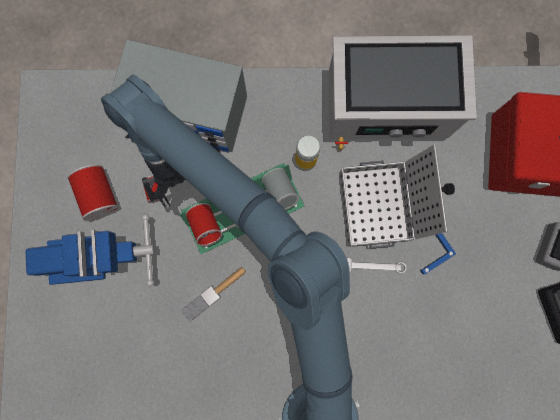

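View pics/s1.png

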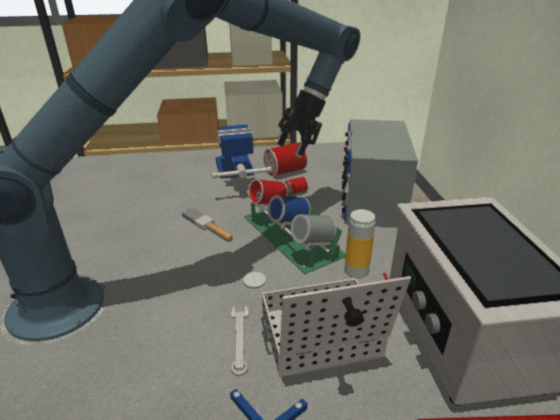

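Call:
carry_out:
  deltas:
    - {"dx":0.003,"dy":-0.002,"dz":0.004,"rx":-1.5,"ry":0,"rz":0.3,"grip":1}
    - {"dx":0.003,"dy":-0.004,"dz":0.008,"rx":-3,"ry":0,"rz":0.3,"grip":1}
    - {"dx":0.003,"dy":-0.007,"dz":0.014,"rx":-5,"ry":0,"rz":0.3,"grip":1}
    - {"dx":0.003,"dy":-0.0105,"dz":0.02,"rx":-7,"ry":0,"rz":0.3,"grip":1}
    - {"dx":0.003,"dy":-0.0105,"dz":0.027,"rx":-7,"ry":0,"rz":0.3,"grip":1}

```text
t: 4.47
tool_pos: [562.4, 319.1, 160.4]
ee_rot: [143.2, -0.3, -65.6]
contact_force: [0.7, -0.6, 0.2]
gripper_width: 85.3
```

Run:
```python
from g import *
im,d=grab_frame('side'); im=im.copy()
W=cloud('side',d)
p,Rm=pick(100); go(p,Rm,'prepick')
q,_=pick(0); go(q,Rm,'pick')
# overlay predicted tin
a=-np.cos(np.radians(20))*XR+np.sin(np.radians(20))*Z; u=np.cross(a,YR)
for zz in(-44,44):
    th=np.linspace(0,2*np.pi,60); ring=C+zz*a+34*(np.cos(th)[:,None]*YR+np.sin(th)[:,None]*u)
    for pt in proj('side',ring): cv2.circle(im,tuple(int(round(v)) for v in pt),0,(0,255,0),-1)
save('s2',cv2.resize(im[90:290,180:400],None,fx=3,fy=3,interpolation=cv2.INTER_CUBIC))
im=np.load('top0i.npy').copy()
for zz in(-44,44):
    th=np.linspace(0,2*np.pi,60); ring=C+zz*a+34*(np.cos(th)[:,None]*YR+np.sin(th)[:,None]*u)
    for pt in proj('top',ring): cv2.circle(im,tuple(int(round(v)) for v in pt),0,(0,255,0),-1)
save('t2',cv2.resize(im[170:260,170:320],None,fx=5,fy=5,interpolation=cv2.INTER_CUBIC))
```

```text
prepick t 4.52 pos [560.8 318.6 159.3] q [ -13.   54.  -35.   63.   16.  106. -111.] w 85.3 F [-1.67 -0.18 -1.44] M [ 0.24 -0.55  0.02]
  D [-0.0069 -0.0023  0.0116] R [-1.1  0.1 -0.6] | 14 mm 1 deg
pick t 4.52 pos [560.8 318.6 159.3] q [ -13.   54.  -35.   63.   16.  106. -111.] w 85.3 F [-1.67 -0.18 -1.44] M [ 0.24 -0.55  0.02]
  D [-0.0068 -0.0004  0.1116] R [-1.1  0.1 -0.6] | 112 mm 1 deg
```

View pics/s2.png

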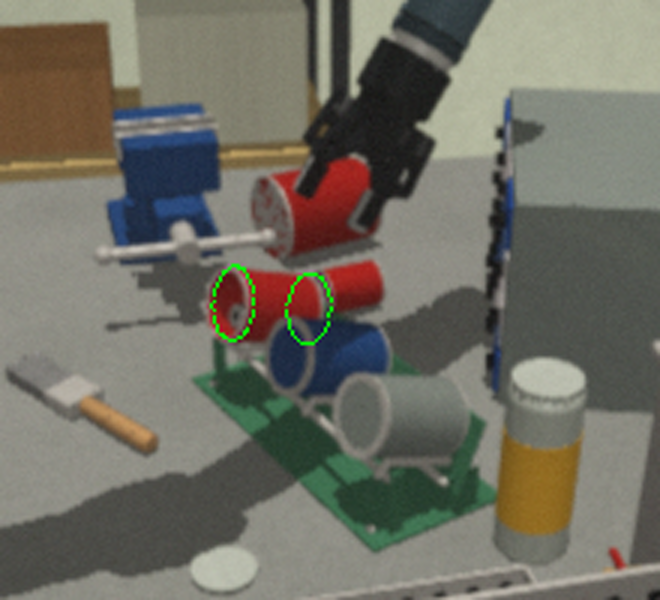

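View pics/t2.png

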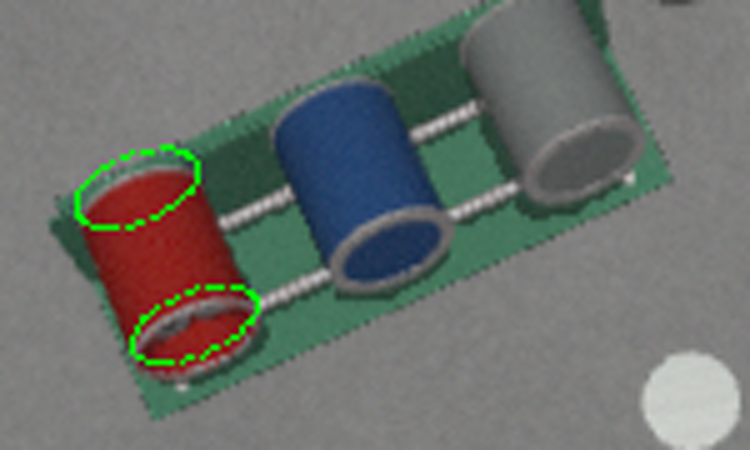

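```bash
sed -i 's/^C=.*/C=np.array([509.0,302.2,87.])/' g.py
python3 - <<'E'
from g import *
p,Rm=pick(60,38,3); go(p,Rm,'pp')
q,_=pick(0,38,3); go(q,Rm,'pick')
im=np.load('top0i.npy').copy(); im2=np.load('side0i.npy').copy()
a=-np.cos(np.radians(20))*XR+np.sin(np.radians(20))*Z; u=np.cross(a,YR)
for n,i in(('top',im),('side',im2)):
  for zz in(-44,44):
    th=np.linspace(0,2*np.pi,60); ring=C+zz*a+34*(np.cos(th)[:,None]*YR+np.sin(th)[:,None]*u)
    for pt in proj(n,ring): cv2.circle(i,tuple(int(round(v)) for v in pt),0,(0,255,0),-1)
save('ts3',np.hstack([cv2.resize(im[180:260,180:260],None,fx=5,fy=5,interpolation=cv2.INTER_CUBIC),cv2.resize(im2[160:240,240:320],None,fx=5,fy=5,interpolation=cv2.INTER_CUBIC)]))
E
```

```text
pp t 4.52 pos [560.8 318.6 159.3] q [ -13.   54.  -35.   63.   16.  106. -111.] w 85.3 F [-1.67 -0.18 -1.44] M [ 0.24 -0.55  0.02]
  D [-0.007   0.0019  0.0551] R [-1.1  0.1 -0.6] | 56 mm 1 deg
pick t 4.52 pos [560.8 318.6 159.3] q [ -13.   54.  -35.   63.   16.  106. -111.] w 85.3 F [-1.67 -0.18 -1.44] M [ 0.24 -0.55  0.02]
  D [-0.0069  0.003   0.115 ] R [-1.1  0.1 -0.6] | 115 mm 1 deg
```

View pics/ts3.png

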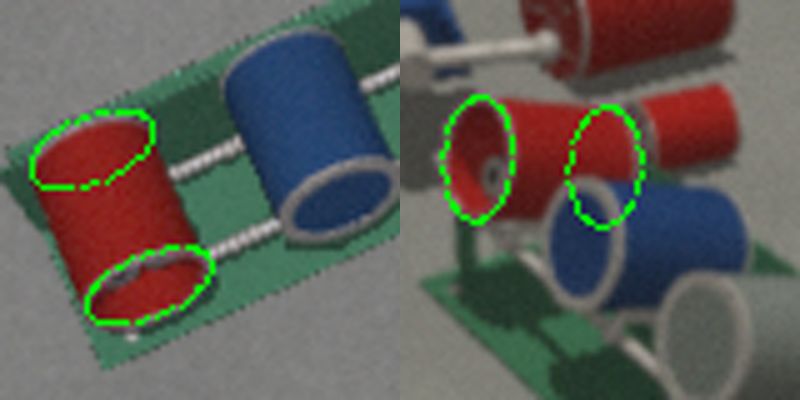

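Overlay now agrees with the tin's rim in both pictures. Descending.

Call:
carry_out:
  deltas:
    - {"dx":-0.004,"dy":0.001,"dz":0.006,"rx":-1,"ry":0,"rz":-0.6,"grip":1}
    - {"dx":-0.0065,"dy":0.002,"dz":0.018,"rx":-1,"ry":0,"rz":-0.6,"grip":1}
    - {"dx":-0.0065,"dy":0.002,"dz":0.03,"rx":-1,"ry":0,"rz":-0.6,"grip":1}
    - {"dx":-0.0065,"dy":0.002,"dz":0.045,"rx":-1,"ry":0,"rz":-0.6,"grip":1}
    - {"dx":-0.0065,"dy":0.002,"dz":0.055,"rx":-1,"ry":0,"rz":-0.6,"grip":1}

```text
t: 4.93
tool_pos: [524.8, 311.4, 117.7]
ee_rot: [142.1, 0.2, -64.8]
contact_force: [0.8, -0.2, -0.7]
gripper_width: 85.6
```

Run:
```python
from g import *
im,d=grab_frame('side'); save('s4',cv2.resize(im[90:290,180:400],None,fx=3,fy=3,interpolation=cv2.INTER_CUBIC))
q,Rm=pick(0,38,3); go(q,Rm,'pick')
```

```text
pick t 4.98 pos [523.5 310.3 116. ] q [ -12.   54.  -35.   70.   16.  101. -112.] w 85.6 F [-1.5  -2.29 -1.43] M [ 0.23 -0.6   0.02]
  D [ 0.0012 -0.0021  0.058 ] R [ 0.2 -0.   0.3] | 58 mm 0 deg
```

View pics/s4.png

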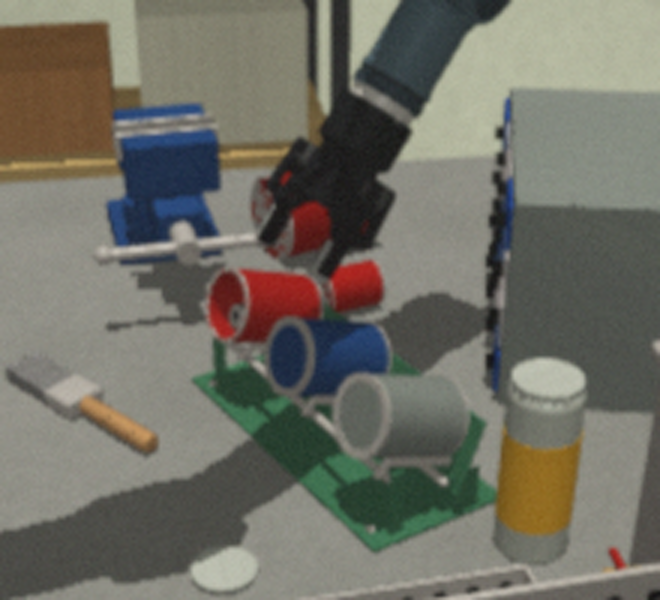

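The open fingers are above and astride the tin, at about (215,275) in the full frame.

Call:
carry_out:
  deltas:
    - {"dx":0.001,"dy":-0.002,"dz":0.012,"rx":0,"ry":0,"rz":0.3,"grip":1}
    - {"dx":0.001,"dy":-0.002,"dz":0.026,"rx":0,"ry":0,"rz":0.3,"grip":1}
    - {"dx":0.001,"dy":-0.002,"dz":0.04,"rx":0,"ry":0,"rz":0.3,"grip":1}
    - {"dx":0.001,"dy":-0.002,"dz":0.052,"rx":0,"ry":0,"rz":0.3,"grip":1}
    - {"dx":0.001,"dy":-0.002,"dz":0.058,"rx":0,"ry":0,"rz":0.3,"grip":1}

```text
t: 5.4
tool_pos: [494.0, 295.7, 69.2]
ee_rot: [141.9, -0.0, -65.1]
contact_force: [-0.4, 0.3, -0.3]
gripper_width: 85.4
```

Run:
```python
from g import *
im,d=grab_frame('side'); save('s5',cv2.resize(im[90:290,180:400],None,fx=3,fy=3,interpolation=cv2.INTER_CUBIC))
q,Rm=pick(0,38,3); go(q,Rm,'pick')
```

```text
pick t 5.45 pos [493.4 295.4  68.8] q [ -11.   54.  -35.   77.   17.   94. -113.] w 85.2 F [-1.72 -0.52  0.62] M [ 0.27 -0.5   0.06]
  D [0.0004 0.0007 0.0001] R [ 0.1  0.  -0.1] | 1 mm 0 deg
```

View pics/s5.png

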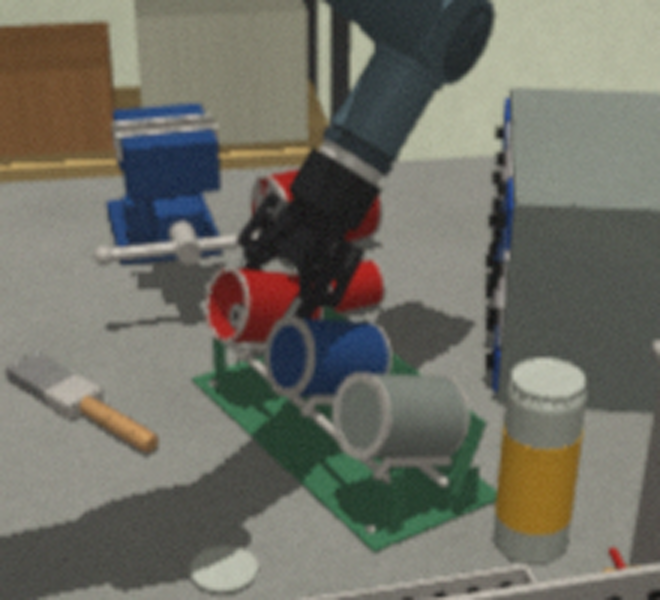

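Run:
```python
from g import *
q,Rm=pick(0,38,3)
o=get_obs()
for nm,P in(('tcp',q),('gp',q-19*Rm[:,2])):
    for s in(-1,1): print(nm,s,(proj('side',P-s*YR*46)[0]-[180,90])*3)
```

```text
tcp -1 [224.4338085  308.43906091]
tcp 1 [273.84049223 348.87598011]
gp -1 [234.37647408 291.65613819]
gp 1 [284.45143558 331.25862128]
```

Line of the near finger runs on behind the blue tin to the predicted tip. Closing.

Call:
carry_out:
  deltas:
    - {"dx":0,"dy":0,"dz":0,"rx":0,"ry":0,"rz":0,"grip":0.5}
    - {"dx":0,"dy":0,"dz":0,"rx":0,"ry":0,"rz":0,"grip":0.3}
    - {"dx":0,"dy":0,"dz":0,"rx":0,"ry":0,"rz":0,"grip":0.1}
    - {"dx":0,"dy":0,"dz":0,"rx":0,"ry":0,"rz":0,"grip":0}
    - {"dx":0,"dy":0,"dz":0,"rx":0,"ry":0,"rz":0,"grip":0}
  grip_force: 80

```text
t: 5.87
tool_pos: [496.7, 296.7, 70.9]
ee_rot: [142.2, -0.0, -65.1]
contact_force: [4.6, -0.9, 1.4]
gripper_width: 65.4
```

Call:
carry_out:
  deltas:
    - {"dx":0,"dy":0,"dz":0,"rx":0,"ry":0,"rz":0,"grip":0}
    - {"dx":0,"dy":0,"dz":0,"rx":0,"ry":0,"rz":0,"grip":-0.2}
    - {"dx":0,"dy":0,"dz":0,"rx":0,"ry":0,"rz":0,"grip":-0.2}
    - {"dx":0,"dy":0,"dz":0,"rx":0,"ry":0,"rz":0,"grip":-0.2}
    - {"dx":0,"dy":0,"dz":0,"rx":0,"ry":0,"rz":0,"grip":-0.2}

```text
t: 6.28
tool_pos: [496.6, 296.7, 70.9]
ee_rot: [142.2, -0.0, -65.1]
contact_force: [4.8, -0.7, 3.4]
gripper_width: 65.0
```

Run:
```python
from g import *
q,Rm=pick(0,38,3); go(q,Rm,'pick')
o=get_obs(); print(o['tool_pos'],o['ee_rot'])
```

```text
pick t 6.28 pos [496.6 296.7  70.9] q [ -11.   54.  -35.   77.   17.   94. -113.] w 65.0 F [ 4.82 -0.68  3.35] M [ 0.03 -1.    0.37]
  D [0.0002 0.0021 0.0039] R [-0.2  0.  -0.1] | 4 mm 0 deg
[496.62543289 296.66982907  70.88692001] [ 1.42216403e+02 -3.02731887e-02 -6.51176189e+01]
```

The opening of 65 mm and the 4 mm back-push mean the pads are above the tin's axis. Reopening to go 10 mm deeper.

Call:
carry_out:
  deltas:
    - {"dx":0,"dy":0,"dz":0,"rx":0,"ry":0,"rz":0,"grip":0.5}
    - {"dx":0,"dy":0,"dz":0,"rx":0,"ry":0,"rz":0,"grip":1}
    - {"dx":0,"dy":0,"dz":0,"rx":0,"ry":0,"rz":0,"grip":1}
    - {"dx":0,"dy":0,"dz":0,"rx":0,"ry":0,"rz":0,"grip":1}
    - {"dx":0,"dy":0,"dz":0,"rx":0,"ry":0,"rz":0,"grip":1}

```text
t: 6.7
tool_pos: [493.4, 296.8, 69.5]
ee_rot: [141.9, 0.1, -65.0]
contact_force: [0.1, 0.2, 0.7]
gripper_width: 85.4
```

Run:
```python
from g import *
q,Rm=pick(0,38,3,34); go(q,Rm,'pick34')
im,d=grab_frame('side'); im=im.copy()
a=-np.cos(np.radians(20))*XR+np.sin(np.radians(20))*Z; u=np.cross(a,YR)
for zz in(-44,44):
    th=np.linspace(0,2*np.pi,60); ring=C+zz*a+34*(np.cos(th)[:,None]*YR+np.sin(th)[:,None]*u)
    for pt in proj('side',ring): cv2.circle(im,tuple(int(round(v)) for v in pt),0,(0,255,0),-1)
save('s6',cv2.resize(im[130:270,200:360],None,fx=4,fy=4,interpolation=cv2.INTER_CUBIC))
```

```text
pick34 t 6.7 pos [493.4 296.8  69.5] q [ -11.   54.  -35.   77.   17.   94. -113.] w 85.4 F [0.1  0.16 0.7 ] M [ 0.3  -0.57 -0.02]
  D [0.0017 0.0006 0.011 ] R [0.1 0.  0. ] | 11 mm 0 deg
```

View pics/s6.png

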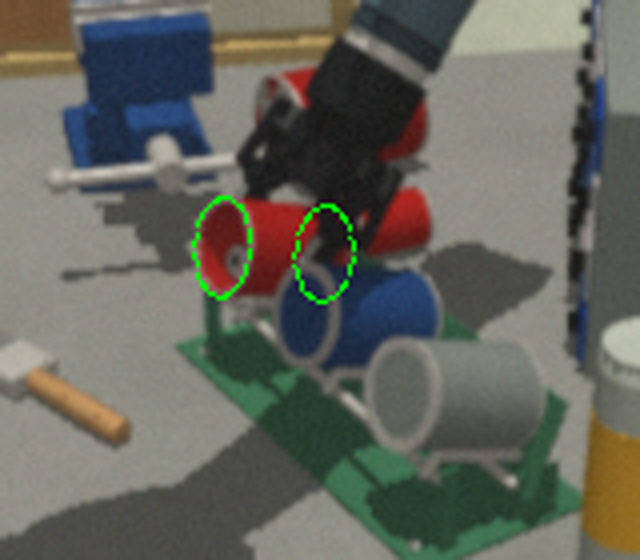

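Run:
```python
from g import *
q,Rm=pick(0,30,5,25); go(q,Rm,'a')
q,Rm=pick(0,30,5,31); go(q,Rm,'b')
```

```text
a t 6.75 pos [493.6 296.8  69.6] q [ -11.   54.  -35.   77.   17.   94. -113.] w 85.3 F [-0.32 -0.53 -0.39] M [ 0.31 -0.57 -0.03]
  D [ 0.0016 -0.0008  0.0026] R [8.1 0.  0. ] | 3 mm 8 deg
b t 6.75 pos [493.6 296.8  69.6] q [ -11.   54.  -35.   77.   17.   94. -113.] w 85.3 F [-0.32 -0.53 -0.39] M [ 0.31 -0.57 -0.03]
  D [ 0.0016 -0.0016  0.0085] R [8.1 0.  0. ] | 9 mm 8 deg
```

Call:
carry_out:
  deltas:
    - {"dx":0.001,"dy":0,"dz":0,"rx":4,"ry":0,"rz":0,"grip":1}
    - {"dx":0.0015,"dy":-0.001,"dz":0.002,"rx":8,"ry":0,"rz":0,"grip":1}
    - {"dx":0.0015,"dy":-0.0015,"dz":0.005,"rx":8,"ry":0,"rz":0,"grip":1}
    - {"dx":0.0015,"dy":-0.0015,"dz":0.0085,"rx":8,"ry":0,"rz":0,"grip":1}
    - {"dx":0.0015,"dy":-0.0015,"dz":0.0085,"rx":8,"ry":0,"rz":0,"grip":1}

```text
t: 7.17
tool_pos: [490.9, 292.9, 61.6]
ee_rot: [149.8, -0.0, -65.0]
contact_force: [-0.2, -0.1, -0.3]
gripper_width: 85.3
```

Run:
```python
from g import *
q,Rm=pick(0,30,5,31); go(q,Rm,'b')
```

```text
b t 7.17 pos [490.9 292.9  61.6] q [  -9.   49.  -36.   84.   18.   85. -113.] w 85.3 F [-0.19 -0.05 -0.27] M [ 0.24 -0.48 -0.01]
  D [-0.0008  0.     -0.0003] R [ 0.2  0.  -0. ] | 1 mm 0 deg
```

Call:
carry_out:
  deltas:
    - {"dx":0,"dy":0,"dz":0,"rx":0,"ry":0,"rz":0,"grip":0.7}
    - {"dx":0,"dy":0,"dz":0,"rx":0,"ry":0,"rz":0,"grip":0.6}
    - {"dx":0,"dy":0,"dz":0,"rx":0,"ry":0,"rz":0,"grip":0.2}
    - {"dx":0,"dy":0,"dz":0,"rx":0,"ry":0,"rz":0,"grip":0}
    - {"dx":0,"dy":0,"dz":0,"rx":0,"ry":0,"rz":0,"grip":0}
  grip_force: 60

```text
t: 7.58
tool_pos: [491.9, 294.3, 62.2]
ee_rot: [150.1, 0.1, -65.1]
contact_force: [0.8, 2.8, 0.0]
gripper_width: 65.3
```

Run:
```python
from g import *
q,Rm=pick(0,30,5,31); go(q,Rm,'b')
```

```text
b t 7.58 pos [491.9 294.3  62.2] q [  -9.   49.  -36.   84.   18.   85. -113.] w 65.3 F [0.77 2.79 0.04] M [ 0.58 -0.63 -0.17]
  D [0.0001 0.0011 0.001 ] R [-0.1  0.1 -0. ] | 1 mm 0 deg
```

Call:
carry_out:
  deltas:
    - {"dx":0,"dy":0,"dz":0,"rx":0,"ry":0,"rz":0,"grip":-0.2}
    - {"dx":0,"dy":0.005,"dz":-0.009,"rx":0,"ry":0,"rz":0,"grip":-0.2}
    - {"dx":0,"dy":0.012,"dz":-0.021,"rx":0,"ry":0,"rz":0,"grip":-0.2}
    - {"dx":0,"dy":0.025,"dz":-0.043,"rx":0,"ry":0,"rz":0,"grip":-0.2}
    - {"dx":0,"dy":0.04,"dz":-0.069,"rx":0,"ry":0,"rz":0,"grip":-0.2}
  grip_force: 90

```text
t: 8.0
tool_pos: [490.5, 291.5, 142.0]
ee_rot: [149.7, -0.1, -65.0]
contact_force: [0.5, -0.6, -2.2]
gripper_width: 65.4
```

```bash
cat > w.py <<'E'
from g import *
# weigh: average force over several camera ticks
def weigh(n=6):
    F=[];M=[]
    for i in range(n):
        grab_frame('top'); o=get_obs(); F.append(o['contact_force']); M.append(o['moment'])
    F=np.array(F); print('weigh t',o['t'],'F',F.mean(0).round(2),'sd',F.std(0).round(2),'M',np.mean(M,0).round(3),'w',round(o['gripper_width'],1))
E
python3 - <<'E'
from w import *
weigh(6)
im,d=grab_frame('side'); save('s7',cv2.resize(im[90:290,180:400],None,fx=3,fy=3,interpolation=cv2.INTER_CUBIC))
q,Rm=pick(0,30,5,31); go(q,Rm,'b')
E
```

```text
weigh t 8.3 F [ 0.37  0.3  -1.87] sd [0.77 0.62 2.59] M [ 0.344 -0.672 -0.022] w 65.3
b t 8.35 pos [490.9 292.2 140.9] q [  -8.   44.  -38.   82.   16.   91. -113.] w 65.3 F [-0.47 -0.82 -3.69] M [ 0.33 -0.74 -0.  ]
  D [-0.0014 -0.0401  0.0681] R [ 0.2 -0.  -0.1] | 79 mm 0 deg
```

View pics/s7.png

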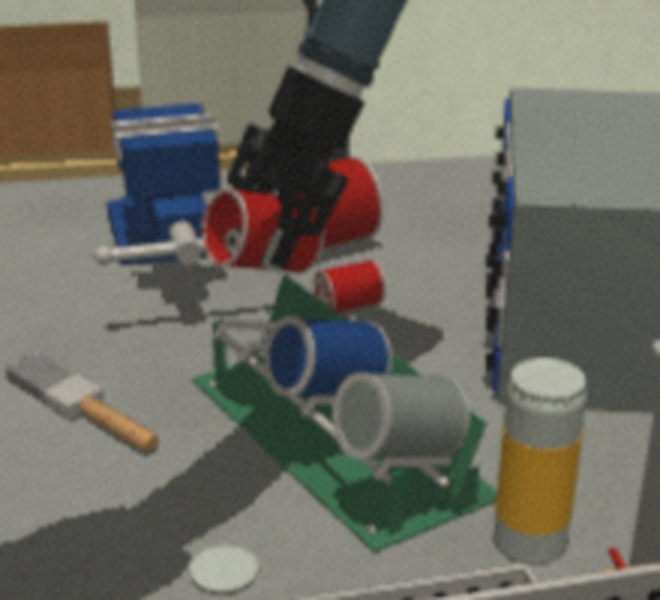

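```bash
cat >> g.py <<'E'
A0=-np.cos(np.radians(20))*XR+np.sin(np.radians(20))*Z
AT=Rt(30,25,-1).T@A0   # mouth axis in tool frame
def tcp_for(center,Rm,sh=5,deep=31): return np.asarray(center)+sh*(Rm@AT)+deep*Rm[:,2]
E
python3 - <<'E'
from g import *
go((500,90,290),Rt(30,5,-1),'v1')
go((510,-150,290),Rt(30,-15,-1),'v2')
Rm=Rt(45,0,1); print(Rm@AT, tcp_for((520,-155,138),Rm))
E
```

```text
v1 t 8.35 pos [490.9 292.2 140.9] q [  -8.   44.  -38.   82.   16.   91. -113.] w 65.3 F [-0.47 -0.82 -3.69] M [ 0.33 -0.74 -0.  ]
  D [ 0.1873  0.1414 -0.0901] R [  0.1 -10.   17.2] | 251 mm 20 deg
v2 t 8.35 pos [490.9 292.2 140.9] q [  -8.   44.  -38.   82.   16.   91. -113.] w 65.3 F [-0.47 -0.82 -3.69] M [ 0.33 -0.74 -0.  ]
  D [ 0.4092  0.221  -0.0436] R [  0.1 -20.1  34.5] | 467 mm 40 deg
[ 5.73576436e-01 -1.56716159e-17 -8.19152044e-01] [ 500.94757196 -155.          111.98392956]
```

Call:
carry_out:
  deltas:
    - {"dx":0,"dy":0.018,"dz":-0.03,"rx":0,"ry":0,"rz":0,"grip":-0.2}
    - {"dx":0.01,"dy":0.038,"dz":-0.06,"rx":0,"ry":-1,"rz":2,"grip":-0.2}
    - {"dx":0.04,"dy":0.065,"dz":-0.075,"rx":0,"ry":-2,"rz":4,"grip":-0.2}
    - {"dx":0.07,"dy":0.09,"dz":-0.085,"rx":0,"ry":-4,"rz":7,"grip":-0.2}
    - {"dx":0.11,"dy":0.11,"dz":-0.09,"rx":0,"ry":-6,"rz":10,"grip":-0.2}

```text
t: 8.77
tool_pos: [490.7, 177.4, 275.8]
ee_rot: [150.0, 0.4, -76.5]
contact_force: [1.9, -0.4, -2.1]
gripper_width: 65.4
```

Run:
```python
from g import *
go((510,-150,290),Rt(30,-15,-1),'v2')
```

```text
v2 t 8.77 pos [490.7 177.4 275.8] q [   5.   30.  -38.   85.    8.   99. -110.] w 65.4 F [ 1.89 -0.38 -2.14] M [ 0.22 -0.84  0.05]
  D [0.3228 0.0578 0.0146] R [  0.1 -13.9  24.8] | 328 mm 28 deg
```

Call:
carry_out:
  deltas:
    - {"dx":0.04,"dy":0.007,"dz":0,"rx":0,"ry":-1.5,"rz":3,"grip":-0.2}
    - {"dx":0.08,"dy":0.014,"dz":0.003,"rx":0,"ry":-3,"rz":6,"grip":-0.2}
    - {"dx":0.12,"dy":0.021,"dz":0.005,"rx":0,"ry":-5,"rz":9,"grip":-0.2}
    - {"dx":0.16,"dy":0.028,"dz":0.007,"rx":0,"ry":-7,"rz":12,"grip":-0.2}
    - {"dx":0.2,"dy":0.036,"dz":0.009,"rx":0,"ry":-8.5,"rz":15,"grip":-0.2}

```text
t: 9.18
tool_pos: [502.3, -30.0, 282.2]
ee_rot: [149.8, 0.0, -94.2]
contact_force: [0.7, -0.3, -3.7]
gripper_width: 65.2
```

Run:
```python
from g import *
go((510,-150,290),Rt(30,-15,-1),'v2')
```

```text
v2 t 9.18 pos [502.3 -30.  282.2] q [  23.   26.  -30.   87.    7.   99. -103.] w 65.2 F [ 0.72 -0.31 -3.67] M [-0.05 -0.86 -0.03]
  D [ 0.1192 -0.0102 -0.0151] R [ 0.2 -5.4  9.4] | 121 mm 11 deg
```

Call:
carry_out:
  deltas:
    - {"dx":0.025,"dy":-0.002,"dz":-0.002,"rx":0,"ry":0,"rz":-6,"grip":-0.2}
    - {"dx":0.05,"dy":-0.004,"dz":-0.004,"rx":0,"ry":0,"rz":-13,"grip":-0.2}
    - {"dx":0.075,"dy":-0.006,"dz":-0.006,"rx":0,"ry":0,"rz":-20,"grip":-0.2}
    - {"dx":0.1,"dy":-0.008,"dz":-0.008,"rx":0,"ry":0,"rz":-27,"grip":-0.2}
    - {"dx":0.119,"dy":-0.01,"dz":-0.01,"rx":0,"ry":0,"rz":-34,"grip":-0.2}

```text
t: 9.6
tool_pos: [507.6, -149.9, 285.4]
ee_rot: [154.3, 16.5, -63.6]
contact_force: [0.6, -0.3, -3.2]
gripper_width: 65.3
```

Call:
carry_out:
  deltas:
    - {"dx":0,"dy":0,"dz":0,"rx":0,"ry":0,"rz":-7,"grip":-0.2}
    - {"dx":0,"dy":0,"dz":0,"rx":0,"ry":0,"rz":-14,"grip":-0.2}
    - {"dx":0,"dy":0,"dz":0,"rx":0,"ry":0,"rz":-21,"grip":-0.2}
    - {"dx":0,"dy":0,"dz":0,"rx":0,"ry":0,"rz":-28,"grip":-0.2}
    - {"dx":0,"dy":0,"dz":0,"rx":0,"ry":0,"rz":-35,"grip":-0.2}

```text
t: 10.02
tool_pos: [507.9, -147.0, 285.4]
ee_rot: [168.5, 28.2, -27.5]
contact_force: [0.0, 0.5, -3.1]
gripper_width: 64.9
```

Call:
carry_out:
  deltas:
    - {"dx":0,"dy":0,"dz":0,"rx":0,"ry":0,"rz":-7,"grip":-0.2}
    - {"dx":0,"dy":0,"dz":0,"rx":0,"ry":0,"rz":-14,"grip":-0.2}
    - {"dx":0,"dy":0,"dz":0,"rx":0,"ry":0,"rz":-21,"grip":-0.2}
    - {"dx":0,"dy":0,"dz":0,"rx":0,"ry":0,"rz":-28,"grip":-0.2}
    - {"dx":0,"dy":0,"dz":0,"rx":0,"ry":0,"rz":-35,"grip":-0.2}

```text
t: 10.43
tool_pos: [508.0, -147.0, 285.5]
ee_rot: [-171.7, 29.2, 12.6]
contact_force: [0.2, -0.8, -2.3]
gripper_width: 65.4
```

Run:
```python
from w import *
weigh(3)
im,d=grab_frame('side'); save('s8',im)
Rm=Rt(45,0,1); go(tcp_for((520,-155,138),Rm),Rm,'drop')
Rm=Rt(30,0,1); go(tcp_for((520,-155,240),Rm),Rm,'pre')
```

```text
weigh t 10.5833 F [-0.21  0.29 -3.12] sd [0.53 0.23 0.09] M [-0.104 -0.809 -0.011] w 65.7
drop t 10.63 pos [ 508.3 -147.1  285.9] q [ 43.  34. -49.  83.  20. 104.   2.] w 65.3 F [ 0.13 -0.22 -2.03] M [-0.07 -0.81  0.03]
  D [0.0771 0.0279 0.1537] R [ 11.  -12.  -78.8] | 174 mm 80 deg
pre t 10.63 pos [ 508.3 -147.1  285.9] q [ 43.  34. -49.  83.  20. 104.   2.] w 65.3 F [ 0.13 -0.22 -2.03] M [-0.07 -0.81  0.03]
  D [0.0357 0.017  0.0654] R [ -1.5  -1.6 -79.5] | 76 mm 80 deg
```

View pics/s8.png

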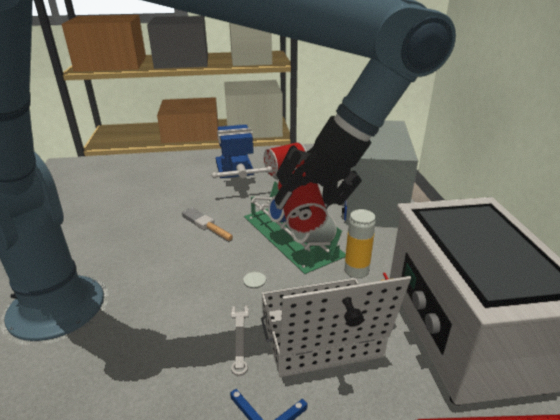

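Call:
carry_out:
  deltas:
    - {"dx":0.004,"dy":0.002,"dz":0.008,"rx":0,"ry":0,"rz":-7,"grip":-0.2}
    - {"dx":0.008,"dy":0.004,"dz":0.016,"rx":0,"ry":0,"rz":-14,"grip":-0.2}
    - {"dx":0.012,"dy":0.006,"dz":0.024,"rx":0,"ry":0,"rz":-21,"grip":-0.2}
    - {"dx":0.016,"dy":0.008,"dz":0.032,"rx":0,"ry":0,"rz":-28,"grip":-0.2}
    - {"dx":0.02,"dy":0.01,"dz":0.04,"rx":0,"ry":0,"rz":-35,"grip":-0.2}

```text
t: 11.05
tool_pos: [507.2, -151.8, 240.7]
ee_rot: [-156.3, 19.1, 49.3]
contact_force: [-0.0, 0.3, -3.6]
gripper_width: 65.2
```

Run:
```python
from g import *
Rm=Rt(45,0,1); go(tcp_for((520,-155,138),Rm),Rm,'drop')
Rm=Rt(30,0,1); go(tcp_for((520,-155,190),Rm),Rm,'pre')
```

```text
drop t 11.05 pos [ 507.2 -151.8  240.7] q [ 48.  40. -56.  85.  25. 102.  34.] w 65.2 F [-0.01  0.28 -3.64] M [-0.09 -0.8  -0.01]
  D [0.036  0.0473 0.1144] R [ 13.4  -7.7 -43.7] | 129 mm 46 deg
pre t 11.05 pos [ 507.2 -151.8  240.7] q [ 48.  40. -56.  85.  25. 102.  34.] w 65.2 F [-0.01  0.28 -3.64] M [-0.09 -0.8  -0.01]
  D [0.0249 0.0336 0.0692] R [ -0.8  -1.9 -44.2] | 81 mm 44 deg
```

Call:
carry_out:
  deltas:
    - {"dx":0.005,"dy":0.007,"dz":0.014,"rx":0,"ry":0,"rz":-7,"grip":-0.2}
    - {"dx":0.01,"dy":0.014,"dz":0.028,"rx":0,"ry":-0.5,"rz":-14,"grip":-0.2}
    - {"dx":0.015,"dy":0.02,"dz":0.042,"rx":1,"ry":-1,"rz":-21,"grip":-0.2}
    - {"dx":0.02,"dy":0.027,"dz":0.056,"rx":2,"ry":-2,"rz":-28,"grip":-0.2}
    - {"dx":0.025,"dy":0.034,"dz":0.07,"rx":4,"ry":-3,"rz":-35,"grip":-0.2}

```text
t: 11.47
tool_pos: [508.3, -155.6, 159.2]
ee_rot: [-145.4, 4.4, 81.7]
contact_force: [0.6, -0.1, -1.9]
gripper_width: 64.9
```

Run:
```python
from g import *
im,d=grab_frame('side'); save('s9',im)
Rm=Rt(45,0,1); go(tcp_for((520,-155,138),Rm),Rm,'drop')
```

```text
drop t 11.52 pos [ 507.  -155.7  153.6] q [ 48.  51. -59.  85.  34. 103.  63.] w 65.5 F [ 1.3  -1.17 -8.16] M [-0.06 -1.28  0.03]
  D [0.0029 0.0188 0.0375] R [ 9.7 -2.  -8.9] | 42 mm 13 deg
```

View pics/s9.png

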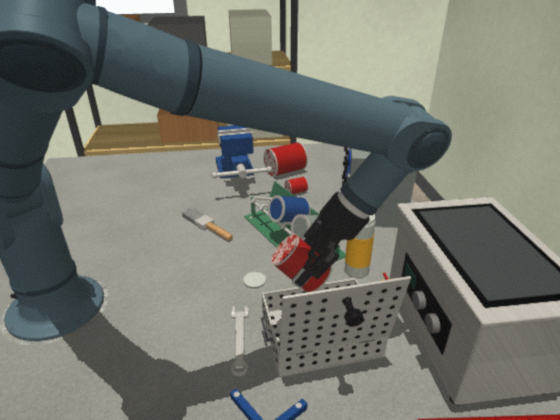

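Call:
carry_out:
  deltas:
    - {"dx":0.001,"dy":0.004,"dz":0.008,"rx":2,"ry":0,"rz":-2,"grip":-0.2}
    - {"dx":0.001,"dy":0.008,"dz":0.016,"rx":4,"ry":-1,"rz":-4,"grip":-0.2}
    - {"dx":0.002,"dy":0.012,"dz":0.024,"rx":6,"ry":-1,"rz":-6,"grip":-0.2}
    - {"dx":0.002,"dy":0.016,"dz":0.031,"rx":8,"ry":-2,"rz":-8,"grip":-0.2}
    - {"dx":0.003,"dy":0.019,"dz":0.037,"rx":9.7,"ry":-2,"rz":-8.9,"grip":-0.2}

```text
t: 11.93
tool_pos: [503.2, -154.3, 117.7]
ee_rot: [-135.3, 0.4, 89.6]
contact_force: [-0.9, 0.1, -2.8]
gripper_width: 65.5
```

Run:
```python
from w import *
weigh(4)
im,d=grab_frame('side'); save('s10',cv2.resize(im[180:400,220:440],None,fx=2.7,fy=2.7))
Rm=Rt(45,0,1); go(tcp_for((520,-155,138),Rm),Rm,'drop')
o=get_obs(); R0=R.from_euler('xyz',o['ee_rot'],degrees=True).as_matrix(); a=R0@AT; c=o['tool_pos']-5*a-31*R0[:,2]
print('axis',a,'c',c,'mouth',c+44*a,'below',np.degrees(np.arcsin(-a[2])), 'AT',AT)
```

```text
weigh t 12.1333 F [ 0.39 -0.13 -3.37] sd [0.25 0.5  0.73] M [ 0.028 -1.206 -0.003] w 65.0
drop t 12.18 pos [ 503.5 -154.6  119.2] q [ 43.  58. -56.  81.  35. 109.  70.] w 65.3 F [-0.8   1.09 -2.93] M [ 0.04 -1.19 -0.01]
  D [-0.0004  0.0033  0.0069] R [ 0.5 -0.  -0.5] | 8 mm 1 deg
axis [ 0.57999131 -0.00865879 -0.81457664] c [ 522.32690877 -154.54093029  145.38160917] mouth [ 547.84652627 -154.92191725  109.54023683] below 54.545522912626645 AT [-1.56716159e-17  9.84807753e-01  1.73648178e-01]
```

View pics/s10.png

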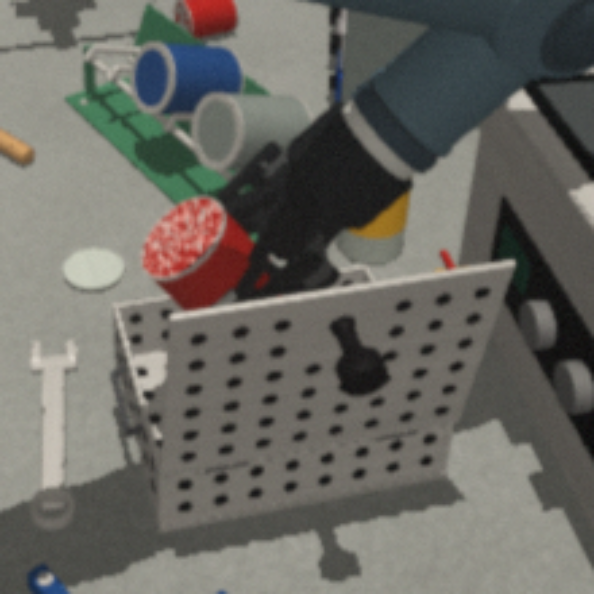

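Call:
carry_out:
  deltas:
    - {"dx":0,"dy":-0.0246,"dz":-0.0043,"rx":0,"ry":0,"rz":0,"grip":-0.2}
    - {"dx":0,"dy":-0.0246,"dz":-0.0043,"rx":0,"ry":0,"rz":0,"grip":-0.2}
    - {"dx":0,"dy":0,"dz":0,"rx":0,"ry":0,"rz":0,"grip":-0.2}
    - {"dx":0,"dy":0,"dz":0,"rx":0,"ry":0,"rz":0,"grip":-0.2}
    - {"dx":0,"dy":-0.0246,"dz":-0.0043,"rx":0,"ry":0,"rz":0,"grip":-0.2}

```text
t: 12.6
tool_pos: [488.3, -154.4, 135.2]
ee_rot: [-135.2, 0.2, 89.6]
contact_force: [0.4, 0.0, -0.9]
gripper_width: 65.2
```

Run:
```python
from w import *
o=get_obs(); print(o['tool_pos'],o['ee_rot'],np.round(o['qpos']),o['contact_force'])
```

```text
[ 488.25365032 -154.36083343  135.21248905] [-135.1855418     0.20683568   89.62217188] [ 44.  56. -56.  83.  34. 109.  70.] [ 0.42346932  0.02329466 -0.88263881]
```

Call:
carry_out:
  deltas:
    - {"dx":0,"dy":0,"dz":0,"rx":0,"ry":0,"rz":0,"grip":-0.2}
    - {"dx":0,"dy":0.0246,"dz":0.0043,"rx":0,"ry":0,"rz":0,"grip":-0.2}
    - {"dx":0,"dy":0.0246,"dz":0.0043,"rx":0,"ry":0,"rz":0,"grip":-0.2}
    - {"dx":0,"dy":0,"dz":0,"rx":0,"ry":0,"rz":0,"grip":-0.2}
    - {"dx":0,"dy":0,"dz":0,"rx":0,"ry":0,"rz":0,"grip":-0.2}

```text
t: 13.02
tool_pos: [488.1, -154.1, 141.7]
ee_rot: [-135.4, 0.3, 89.7]
contact_force: [0.1, -0.1, -1.5]
gripper_width: 65.2
```

Call:
carry_out:
  deltas:
    - {"dx":0,"dy":0.0246,"dz":0.0043,"rx":0,"ry":0,"rz":0,"grip":-0.2}
    - {"dx":0,"dy":0.0246,"dz":0.0043,"rx":0,"ry":0,"rz":0,"grip":-0.2}
    - {"dx":0,"dy":0,"dz":0,"rx":0,"ry":0,"rz":0,"grip":-0.2}
    - {"dx":0,"dy":0,"dz":0,"rx":0,"ry":0,"rz":0,"grip":-0.2}
    - {"dx":0,"dy":0.0246,"dz":0.0043,"rx":0,"ry":0,"rz":0,"grip":-0.2}

```text
t: 13.43
tool_pos: [504.1, -154.7, 123.4]
ee_rot: [-135.7, 0.4, 89.7]
contact_force: [1.0, -0.6, -0.5]
gripper_width: 65.3
```

Run:
```python
from w import *
grab_frame('top');grab_frame('top');weigh(4)
o=get_obs(); R0=R.from_euler('xyz',o['ee_rot'],degrees=True).as_matrix(); a=R0@AT; c=o['tool_pos']-5*a-31*R0[:,2]
print(np.round(o['qpos']),'axis',a,'c',c,'mouth',c+44*a,'below',np.degrees(np.arcsin(-a[2])))
im,d=grab_frame('top'); save('t11',cv2.resize(im[130:300,300:480],None,fx=3.3,fy=3.3)); im,d=grab_frame('side'); save('s11',cv2.resize(im[180:400,220:440],None,fx=2.7,fy=2.7))
```

```text
weigh t 13.7333 F [ 0.08 -0.14 -0.95] sd [0.63 0.51 1.04] M [ 0.025 -0.873 -0.019] w 65.3
[ 42.  58. -55.  81.  34. 109.  71.] axis [ 0.5787986  -0.00637016 -0.81544565] c [ 521.90287133 -154.28550479  145.11180357] mouth [ 547.37000968 -154.56579197  109.23219511] below 54.6314502849431
```

View pics/t11.png

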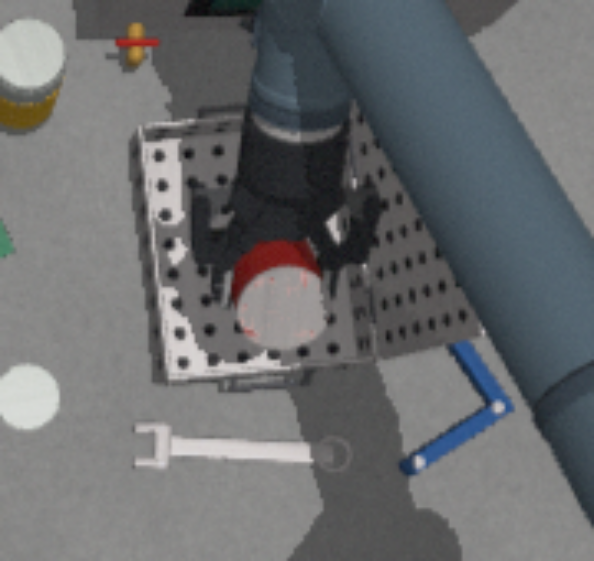

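View pics/s11.png

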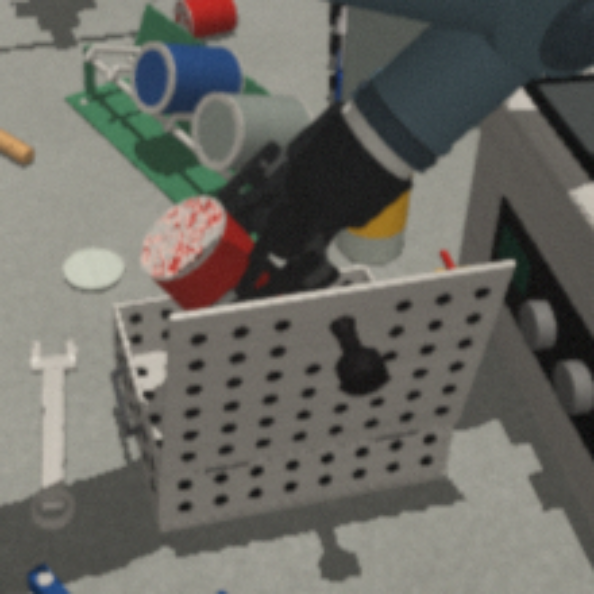

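Call:
carry_out:
  deltas:
    - {"dx":0,"dy":-0.0246,"dz":-0.0043,"rx":0,"ry":0,"rz":0,"grip":-0.2}
    - {"dx":0,"dy":-0.0246,"dz":-0.0043,"rx":0,"ry":0,"rz":0,"grip":-0.2}
    - {"dx":0,"dy":0,"dz":0,"rx":0,"ry":0,"rz":0,"grip":-0.2}
    - {"dx":0,"dy":0,"dz":0,"rx":0,"ry":0,"rz":0,"grip":-0.2}
    - {"dx":0,"dy":-0.0246,"dz":-0.0043,"rx":0,"ry":0,"rz":0,"grip":-0.2}

```text
t: 14.25
tool_pos: [487.9, -154.2, 134.2]
ee_rot: [-135.1, 0.2, 89.7]
contact_force: [-0.5, -0.9, -0.3]
gripper_width: 64.9
```

Call:
carry_out:
  deltas:
    - {"dx":0,"dy":0,"dz":0,"rx":0,"ry":0,"rz":0,"grip":-0.2}
    - {"dx":0,"dy":0.0246,"dz":0.0043,"rx":0,"ry":0,"rz":0,"grip":-0.2}
    - {"dx":0,"dy":0.0246,"dz":0.0043,"rx":0,"ry":0,"rz":0,"grip":-0.2}
    - {"dx":0,"dy":0,"dz":0,"rx":0,"ry":0,"rz":0,"grip":-0.2}
    - {"dx":0,"dy":0,"dz":0,"rx":0,"ry":0,"rz":0,"grip":-0.2}

```text
t: 14.67
tool_pos: [488.0, -154.1, 141.2]
ee_rot: [-135.3, 0.3, 89.7]
contact_force: [1.0, 0.3, -0.4]
gripper_width: 64.9
```

Call:
carry_out:
  deltas:
    - {"dx":0,"dy":0.0246,"dz":0.0043,"rx":0,"ry":0,"rz":0,"grip":-0.2}
    - {"dx":0,"dy":0.0246,"dz":0.0043,"rx":0,"ry":0,"rz":0,"grip":-0.2}
    - {"dx":0,"dy":0,"dz":0,"rx":0,"ry":0,"rz":0,"grip":-0.2}
    - {"dx":0,"dy":0,"dz":0,"rx":0,"ry":0,"rz":0,"grip":-0.2}
    - {"dx":0,"dy":0.0246,"dz":0.0043,"rx":0,"ry":0,"rz":0,"grip":-0.2}

```text
t: 15.08
tool_pos: [504.1, -154.7, 123.2]
ee_rot: [-135.7, 0.4, 89.7]
contact_force: [0.8, -0.8, -0.3]
gripper_width: 65.0
```

Run:
```python
from w import *
grab_frame('top');grab_frame('top');grab_frame('top');grab_frame('top');weigh(6)
```

```text
weigh t 15.5833 F [ 0.36  0.06 -1.06] sd [0.33 0.44 0.51] M [ 0.017 -0.872 -0.006] w 65.3
```

Call:
carry_out:
  deltas:
    - {"dx":0,"dy":-0.0246,"dz":-0.0043,"rx":0,"ry":0,"rz":0,"grip":-0.2}
    - {"dx":0,"dy":-0.0246,"dz":-0.0043,"rx":0,"ry":0,"rz":0,"grip":-0.2}
    - {"dx":0,"dy":0,"dz":0,"rx":0,"ry":0,"rz":0,"grip":-0.2}
    - {"dx":0,"dy":0,"dz":0,"rx":0,"ry":0,"rz":0,"grip":-0.2}
    - {"dx":0,"dy":-0.0246,"dz":-0.0043,"rx":0,"ry":0,"rz":0,"grip":-0.2}

```text
t: 16.0
tool_pos: [487.9, -154.2, 134.0]
ee_rot: [-135.1, 0.2, 89.7]
contact_force: [-0.2, -0.2, 0.0]
gripper_width: 65.6
```

Call:
carry_out:
  deltas:
    - {"dx":0,"dy":0,"dz":0,"rx":0,"ry":0,"rz":0,"grip":-0.2}
    - {"dx":0,"dy":0.0246,"dz":0.0043,"rx":0,"ry":0,"rz":0,"grip":-0.2}
    - {"dx":0,"dy":0.0246,"dz":0.0043,"rx":0,"ry":0,"rz":0,"grip":-0.2}
    - {"dx":0,"dy":0,"dz":0,"rx":0,"ry":0,"rz":0,"grip":-0.2}
    - {"dx":0,"dy":0,"dz":0,"rx":0,"ry":0,"rz":0,"grip":-0.2}

```text
t: 16.42
tool_pos: [488.0, -154.1, 141.1]
ee_rot: [-135.3, 0.3, 89.7]
contact_force: [0.4, 0.5, 0.3]
gripper_width: 65.4
```

Call:
carry_out:
  deltas:
    - {"dx":0,"dy":0.0246,"dz":0.0043,"rx":0,"ry":0,"rz":0,"grip":-0.2}
    - {"dx":0,"dy":0.0246,"dz":0.0043,"rx":0,"ry":0,"rz":0,"grip":-0.2}
    - {"dx":0,"dy":0,"dz":0,"rx":0,"ry":0,"rz":0,"grip":-0.2}
    - {"dx":0,"dy":0,"dz":0,"rx":0,"ry":0,"rz":0,"grip":-0.2}
    - {"dx":0,"dy":0.0246,"dz":0.0043,"rx":0,"ry":0,"rz":0,"grip":-0.2}

```text
t: 16.83
tool_pos: [504.1, -154.8, 123.1]
ee_rot: [-135.7, 0.4, 89.7]
contact_force: [1.1, -0.0, -0.9]
gripper_width: 65.0
```

Run:
```python
from w import *
grab_frame('top');grab_frame('top');grab_frame('top');grab_frame('top');weigh(6)
```

```text
weigh t 17.3333 F [-0.07  0.05 -1.02] sd [0.59 0.4  0.45] M [ 0.003 -0.888 -0.003] w 65.3
```

Run:
```python
from g import *
go((505,-130,290),Rt(35,0,1),'up')
```

```text
up t 17.33 pos [ 503.2 -154.5  119. ] q [ 41.  57. -53.  81.  33. 108.  72.] w 65.3 F [-0.46  0.05 -0.91] M [ 0.03 -0.92 -0.02]
  D [ 0.0237 -0.1189 -0.1231] R [-9.6  0.  -0.4] | 173 mm 10 deg
```

Call:
carry_out:
  deltas:
    - {"dx":0.002,"dy":-0.02,"dz":-0.02,"rx":-1,"ry":0,"rz":0,"grip":-0.2}
    - {"dx":0.005,"dy":-0.045,"dz":-0.047,"rx":-3,"ry":0,"rz":0,"grip":-0.2}
    - {"dx":0.01,"dy":-0.07,"dz":-0.073,"rx":-5,"ry":0,"rz":0,"grip":-0.2}
    - {"dx":0.016,"dy":-0.095,"dz":-0.1,"rx":-7,"ry":0,"rz":4,"grip":-0.2}
    - {"dx":0.024,"dy":-0.119,"dz":-0.123,"rx":-9.6,"ry":0,"rz":8,"grip":-0.2}

```text
t: 17.75
tool_pos: [505.1, -129.9, 291.5]
ee_rot: [-145.5, 5.5, 83.3]
contact_force: [0.3, 0.0, -0.0]
gripper_width: 64.9
```

Call:
carry_out:
  deltas:
    - {"dx":0,"dy":0,"dz":0,"rx":0,"ry":0,"rz":7,"grip":-0.2}
    - {"dx":0,"dy":0,"dz":0,"rx":0,"ry":0,"rz":14,"grip":-0.2}
    - {"dx":0,"dy":0,"dz":0,"rx":0,"ry":0,"rz":21,"grip":-0.2}
    - {"dx":0,"dy":0,"dz":0,"rx":0,"ry":0,"rz":28,"grip":-0.2}
    - {"dx":0,"dy":0,"dz":0,"rx":0,"ry":0,"rz":35,"grip":-0.2}

```text
t: 18.17
tool_pos: [504.6, -129.5, 290.0]
ee_rot: [-153.5, 23.8, 52.2]
contact_force: [-0.1, 0.5, -1.5]
gripper_width: 65.0
```

Call:
carry_out:
  deltas:
    - {"dx":0,"dy":0,"dz":0,"rx":0,"ry":0,"rz":7,"grip":-0.2}
    - {"dx":0,"dy":0,"dz":0,"rx":0,"ry":0,"rz":14,"grip":-0.2}
    - {"dx":0,"dy":0,"dz":0,"rx":0,"ry":0,"rz":21,"grip":-0.2}
    - {"dx":0,"dy":0,"dz":0,"rx":0,"ry":0,"rz":28,"grip":-0.2}
    - {"dx":0,"dy":0,"dz":0,"rx":0,"ry":0,"rz":35,"grip":-0.2}

```text
t: 18.58
tool_pos: [504.6, -129.3, 289.8]
ee_rot: [-172.8, 34.4, 13.8]
contact_force: [-0.3, -0.2, -2.1]
gripper_width: 65.2
```

Run:
```python
from w import *
im,d=grab_frame('top'); save('t12',im); im2,d=grab_frame('side'); save('s12',im2)
go((505,-130,290),Rt(30,-10,-1),'next')
```

```text
next t 18.68 pos [ 504.6 -129.3  289.9] q [ 34.  33. -39.  82.  18. 108.   5.] w 65.6 F [ 0.36 -0.46 -1.43] M [ 0.02 -0.71  0.  ]
  D [ 0.0001  0.0008 -0.0003] R [  9.3  -0.  110. ] | 1 mm 110 deg
```

View pics/t12.png

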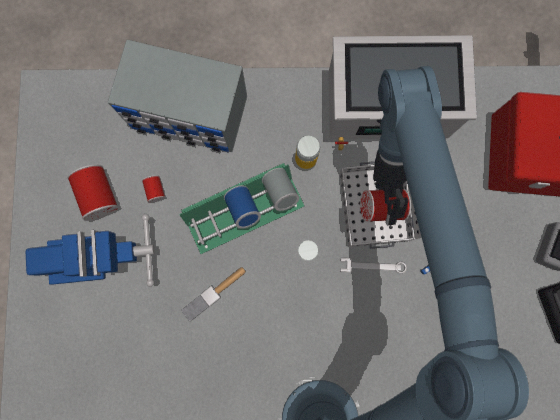

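View pics/s12.png

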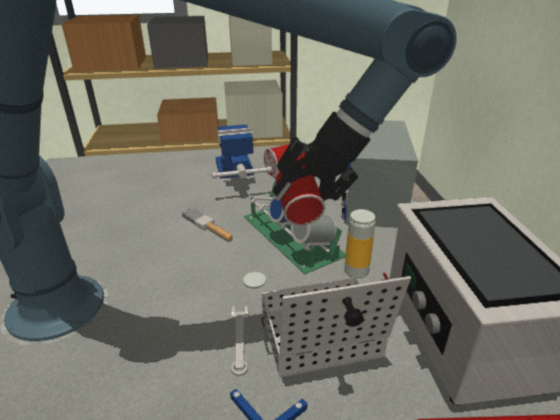

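Run:
```python
import cv2,numpy as np
a=cv2.imread('pics/s8.png')[165:245,255:355]; b=cv2.imread('pics/s12.png')[165:245,255:355]; t=cv2.imread('pics/t12.png')[150:260,330:440]
cv2.imwrite('pics/cmp.png',np.hstack([cv2.resize(a,(375,300),interpolation=cv2.INTER_CUBIC),cv2.resize(b,(375,300),interpolation=cv2.INTER_CUBIC)]))
```

```text
(no output)
```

View pics/cmp.png

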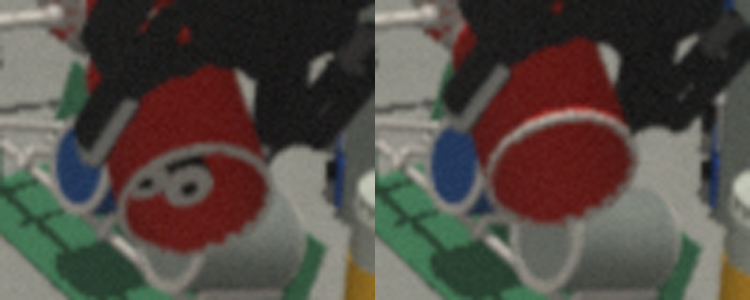

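Run:
```python
from g import *
go((500,60,290),Rt(30,10,-1),'v1')
```

```text
v1 t 18.68 pos [ 504.6 -129.3  289.9] q [ 34.  33. -39.  82.  18. 108.   5.] w 65.6 F [ 0.36 -0.46 -1.43] M [ 0.02 -0.71  0.  ]
  D [ 3.450e-02 -1.862e-01  1.000e-04] R [-0.4  7.7 93.1] | 189 mm 93 deg
```

Call:
carry_out:
  deltas:
    - {"dx":0.003,"dy":-0.014,"dz":0,"rx":0,"ry":0.5,"rz":7,"grip":-0.2}
    - {"dx":0.005,"dy":-0.028,"dz":0,"rx":0,"ry":1,"rz":14,"grip":-0.2}
    - {"dx":0.008,"dy":-0.042,"dz":0,"rx":0,"ry":1.5,"rz":21,"grip":-0.2}
    - {"dx":0.01,"dy":-0.056,"dz":0,"rx":0,"ry":2,"rz":28,"grip":-0.2}
    - {"dx":0.013,"dy":-0.07,"dz":0,"rx":0,"ry":2.5,"rz":35,"grip":-0.2}

```text
t: 19.1
tool_pos: [502.9, -57.8, 289.7]
ee_rot: [164.9, 29.3, -27.1]
contact_force: [0.1, -0.5, -1.1]
gripper_width: 65.3
```

Run:
```python
from g import *
go((500,120,290),Rt(30,15,-1),'v1')
```

```text
v1 t 19.1 pos [502.9 -57.8 289.7] q [ 26.  29. -34.  85.  12. 103. -34.] w 65.3 F [ 0.06 -0.47 -1.11] M [ 0.06 -0.68  0.01]
  D [-0.0731 -0.1621 -0.0017] R [-1.5  7.4 53.7] | 178 mm 54 deg
```

Call:
carry_out:
  deltas:
    - {"dx":-0.01,"dy":-0.022,"dz":0,"rx":0,"ry":1,"rz":7,"grip":-0.2}
    - {"dx":-0.02,"dy":-0.044,"dz":0,"rx":0,"ry":2,"rz":14,"grip":-0.2}
    - {"dx":-0.03,"dy":-0.066,"dz":0,"rx":-0.5,"ry":3,"rz":21,"grip":-0.2}
    - {"dx":-0.04,"dy":-0.088,"dz":0,"rx":-0.5,"ry":4,"rz":28,"grip":-0.2}
    - {"dx":-0.05,"dy":-0.11,"dz":0,"rx":-1,"ry":5,"rz":34,"grip":-0.2}

```text
t: 19.52
tool_pos: [499.6, 63.2, 289.5]
ee_rot: [152.3, 11.7, -58.9]
contact_force: [0.1, -0.0, -1.0]
gripper_width: 65.6
```

Run:
```python
from g import *
go((494,200,280),Rt(30,25,-1),'v1')
```

```text
v1 t 19.52 pos [499.6  63.2 289.5] q [ 11.  26. -31.  87.   8. 100. -77.] w 65.6 F [ 0.13 -0.01 -0.97] M [ 0.09 -0.64  0.02]
  D [-0.1156 -0.0739 -0.0008] R [-1.7  7.3 11. ] | 137 mm 13 deg
```

Call:
carry_out:
  deltas:
    - {"dx":-0.023,"dy":-0.015,"dz":0,"rx":0,"ry":1.5,"rz":2,"grip":-0.2}
    - {"dx":-0.046,"dy":-0.03,"dz":0,"rx":-0.5,"ry":3,"rz":4,"grip":-0.2}
    - {"dx":-0.07,"dy":-0.045,"dz":0,"rx":-1,"ry":4.5,"rz":6,"grip":-0.2}
    - {"dx":-0.095,"dy":-0.06,"dz":0,"rx":-1.5,"ry":6,"rz":9,"grip":-0.2}
    - {"dx":-0.116,"dy":-0.074,"dz":0,"rx":-1.7,"ry":7.3,"rz":11,"grip":-0.2}

```text
t: 19.93
tool_pos: [492.6, 201.9, 279.4]
ee_rot: [150.0, 0.1, -64.7]
contact_force: [-0.7, -0.1, -0.6]
gripper_width: 65.0
```

Run:
```python
from g import *
q,Rm=pick(0,30,5,31); go(q+[0,0,80],Rm,'hi')
```

```text
hi t 19.93 pos [492.6 201.9 279.4] q [  -4.   30.  -31.   83.   10.  101. -101.] w 65.0 F [-0.67 -0.1  -0.62] M [ 0.31 -0.61 -0.05]
  D [-0.0835 -0.1013  0.1005] R [ 0.  -0.   0.3] | 165 mm 0 deg
```

Call:
carry_out:
  deltas:
    - {"dx":-0.018,"dy":-0.02,"dz":0.012,"rx":0,"ry":0,"rz":0,"grip":-0.2}
    - {"dx":-0.036,"dy":-0.04,"dz":0.03,"rx":0,"ry":0,"rz":0,"grip":-0.2}
    - {"dx":-0.056,"dy":-0.064,"dz":0.052,"rx":0,"ry":0,"rz":0,"grip":-0.2}
    - {"dx":-0.075,"dy":-0.09,"dz":0.08,"rx":0,"ry":0,"rz":0.2,"grip":-0.2}
    - {"dx":-0.0835,"dy":-0.101,"dz":0.1,"rx":0,"ry":0,"rz":0.2,"grip":-0.2}

```text
t: 20.35
tool_pos: [490.3, 294.1, 139.2]
ee_rot: [149.9, 0.2, -64.8]
contact_force: [-0.8, -0.9, -1.4]
gripper_width: 65.1
```

Run:
```python
from g import *
im,d=grab_frame('side'); im=im.copy()
grab_frame('top')
o=get_obs(); R0=R.from_euler('xyz',o['ee_rot'],degrees=True).as_matrix(); a=R0@AT; c=o['tool_pos']-5*a-31*R0[:,2]; u=np.cross(a,R0[:,0])
for zz in(-44,44):
    th=np.linspace(0,2*np.pi,60); ring=c+zz*a+34*(np.cos(th)[:,None]*R0[:,0]+np.sin(th)[:,None]*u)
    for pt in proj('side',ring): cv2.circle(im,tuple(int(round(v)) for v in pt),0,(0,255,0),-1)
save('s13',cv2.resize(im[130:270,200:360],None,fx=4,fy=4,interpolation=cv2.INTER_CUBIC))
Rm=Rt(30,25,-1); go((491.5,293.7,62.2),Rm,'place'); go((491.5,293.7,72.2),Rm,'place+10')
```

```text
place t 20.45 pos [487.4 291.6 137.6] q [ -12.   42.  -31.   83.   12.   90. -109.] w 65.1 F [-0.66 -0.39 -1.5 ] M [ 0.19 -0.45 -0.04]
  D [ 0.     -0.0424  0.0626] R [ 0.6 -0.   0.4] | 76 mm 1 deg
place+10 t 20.45 pos [487.4 291.6 137.6] q [ -12.   42.  -31.   83.   12.   90. -109.] w 65.1 F [-0.66 -0.39 -1.5 ] M [ 0.19 -0.45 -0.04]
  D [ 0.     -0.0373  0.0539] R [ 0.6 -0.   0.4] | 66 mm 1 deg
```

View pics/s13.png

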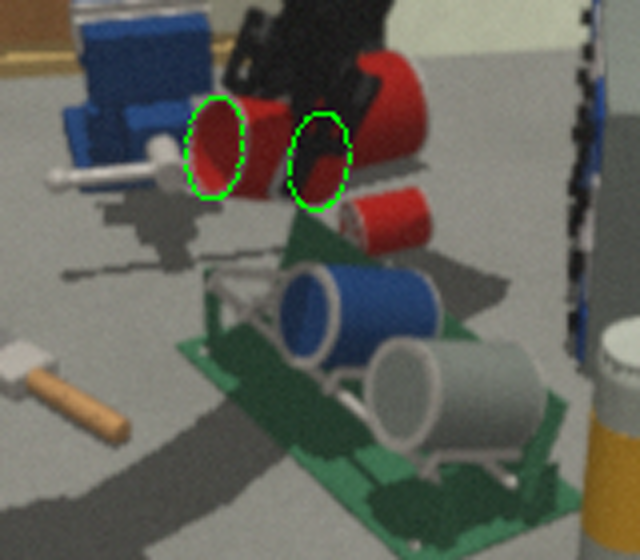

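Call:
carry_out:
  deltas:
    - {"dx":0,"dy":-0.006,"dz":0.008,"rx":0.5,"ry":0,"rz":0.3,"grip":-0.2}
    - {"dx":0,"dy":-0.015,"dz":0.022,"rx":0.5,"ry":0,"rz":0.3,"grip":-0.2}
    - {"dx":0,"dy":-0.026,"dz":0.038,"rx":0.5,"ry":0,"rz":0.3,"grip":-0.2}
    - {"dx":0,"dy":-0.034,"dz":0.049,"rx":0.5,"ry":0,"rz":0.3,"grip":-0.2}
    - {"dx":0,"dy":-0.037,"dz":0.054,"rx":0.5,"ry":0,"rz":0.3,"grip":-0.2}

```text
t: 20.87
tool_pos: [497.6, 291.2, 75.4]
ee_rot: [150.5, -0.3, -65.5]
contact_force: [0.0, -0.8, -1.3]
gripper_width: 65.0
```

Run:
```python
from g import *
grab_frame('top');grab_frame('top')
Rm=Rt(30,25,-1); go((491.5,293.7,62.2),Rm,'place')
```

```text
place t 20.97 pos [497.  291.8  76.1] q [ -13.   46.  -30.   84.   14.   84. -110.] w 65.2 F [-0.42  0.4  -1.  ] M [ 0.24 -0.53  0.01]
  D [-0.0041 -0.0032  0.0141] R [-0.4  0.  -0.5] | 15 mm 1 deg
```

Call:
carry_out:
  deltas:
    - {"dx":-0.003,"dy":0.002,"dz":0.001,"rx":-0.4,"ry":0,"rz":-0.5,"grip":-0.2}
    - {"dx":-0.004,"dy":0.0038,"dz":0.002,"rx":-0.4,"ry":0,"rz":-0.5,"grip":-0.2}
    - {"dx":-0.004,"dy":0.0038,"dz":0.002,"rx":-0.4,"ry":0,"rz":-0.5,"grip":-0.2}
    - {"dx":-0.004,"dy":0.0015,"dz":0.006,"rx":-0.4,"ry":0,"rz":-0.5,"grip":-0.2}
    - {"dx":-0.004,"dy":-0.0005,"dz":0.0095,"rx":-0.4,"ry":0,"rz":-0.5,"grip":-0.2}

```text
t: 21.38
tool_pos: [491.9, 295.5, 68.9]
ee_rot: [150.2, 0.1, -64.9]
contact_force: [-0.3, 0.4, -0.5]
gripper_width: 65.3
```

Run:
```python
from g import *
grab_frame('top');grab_frame('top');im,d=grab_frame('side');save('s14',cv2.resize(im[130:270,200:360],None,fx=4,fy=4,interpolation=cv2.INTER_CUBIC))
Rm=Rt(30,25,-1); go((491.5,293.7,62.2),Rm,'place')
```

```text
place t 21.53 pos [491.2 294.5  67.9] q [ -13.   47.  -30.   84.   14.   84. -110.] w 65.1 F [-0.35  0.49 -0.17] M [ 0.26 -0.6  -0.06]
  D [ 0.0009 -0.0028  0.0049] R [-0.1  0.   0.1] | 6 mm 0 deg
```

View pics/s14.png

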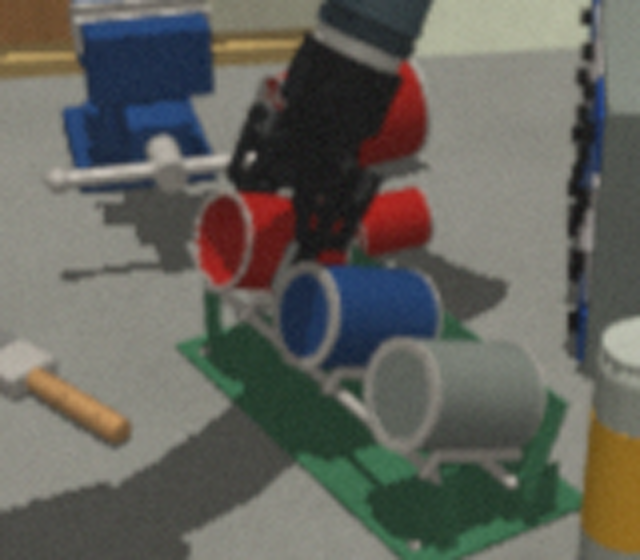

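Call:
carry_out:
  deltas:
    - {"dx":0.0005,"dy":-0.0005,"dz":0.001,"rx":0,"ry":0,"rz":0,"grip":-0.2}
    - {"dx":0.0005,"dy":-0.001,"dz":0.002,"rx":0,"ry":0,"rz":0,"grip":-0.2}
    - {"dx":0.0005,"dy":-0.0015,"dz":0.003,"rx":0,"ry":0,"rz":0,"grip":-0.2}
    - {"dx":0.0005,"dy":-0.002,"dz":0.004,"rx":0,"ry":0,"rz":0,"grip":-0.2}
    - {"dx":0.0005,"dy":-0.0025,"dz":0.0048,"rx":0,"ry":0,"rz":0,"grip":-0.2}

```text
t: 21.95
tool_pos: [491.4, 294.4, 62.8]
ee_rot: [150.1, 0.1, -64.9]
contact_force: [0.2, -0.9, 0.8]
gripper_width: 65.1
```

Run:
```python
from w import *
weigh(4)
Rm=Rt(30,25,-1); go((491.5,293.7,62.2),Rm,'place')
```

```text
weigh t 22.15 F [ 0.03 -0.15 -1.18] sd [0.31 0.3  0.33] M [ 0.21  -0.55   0.037] w 65.1
place t 22.15 pos [491.5 294.4  63. ] q [ -13.   47.  -30.   84.   14.   83. -110.] w 65.1 F [ 0.04  0.21 -1.53] M [ 0.19 -0.52  0.06]
  D [ 0.0007 -0.0001  0.0008] R [-0.1  0.   0.1] | 1 mm 0 deg
```

Call:
carry_out:
  deltas:
    - {"dx":0.0005,"dy":-0.0002,"dz":0.0004,"rx":0,"ry":0,"rz":0,"grip":-0.2}
    - {"dx":0.0005,"dy":-0.0004,"dz":0.0008,"rx":0,"ry":0,"rz":0,"grip":-0.2}
    - {"dx":0.0005,"dy":-0.0006,"dz":0.0012,"rx":0,"ry":0,"rz":0,"grip":-0.2}
    - {"dx":0.0005,"dy":-0.0008,"dz":0.0016,"rx":0,"ry":0,"rz":0,"grip":-0.2}
    - {"dx":0.0005,"dy":-0.0008,"dz":0.0016,"rx":0,"ry":0,"rz":0,"grip":-0.2}

```text
t: 22.57
tool_pos: [491.7, 294.3, 62.4]
ee_rot: [150.1, 0.1, -64.9]
contact_force: [0.0, -0.6, 5.3]
gripper_width: 65.2
```

Run:
```python
from w import *
weigh(4)
Rm=Rt(30,25,-1); go((491.5,293.7,62.2),Rm,'place')
```

```text
weigh t 22.7667 F [-0.65 -0.14  5.54] sd [0.44 0.45 0.51] M [-0.096  0.093 -0.08 ] w 65.4
place t 22.77 pos [491.7 294.2  62.4] q [ -13.   47.  -30.   84.   14.   83. -110.] w 65.4 F [-0.42  0.37  4.84] M [-0.1   0.12 -0.07]
  D [0.0004 0.0002 0.0003] R [-0.1  0.   0.1] | 1 mm 0 deg
```

Call:
carry_out:
  deltas:
    - {"dx":0,"dy":0,"dz":0,"rx":0,"ry":0,"rz":0,"grip":0.6}
    - {"dx":0,"dy":0,"dz":0,"rx":0,"ry":0,"rz":0,"grip":0.7}
    - {"dx":0,"dy":0,"dz":0,"rx":0,"ry":0,"rz":0,"grip":0.9}
    - {"dx":0,"dy":0,"dz":0,"rx":0,"ry":0,"rz":0,"grip":1}
    - {"dx":0,"dy":0,"dz":0,"rx":0,"ry":0,"rz":0,"grip":1}

```text
t: 23.18
tool_pos: [491.4, 293.8, 60.8]
ee_rot: [150.1, 0.1, -64.9]
contact_force: [0.1, 0.7, -0.3]
gripper_width: 85.2
```

Call:
carry_out:
  deltas:
    - {"dx":0,"dy":0,"dz":-0.004,"rx":0,"ry":0,"rz":0,"grip":1}
    - {"dx":0,"dy":0,"dz":-0.012,"rx":0,"ry":0,"rz":0,"grip":1}
    - {"dx":0,"dy":0,"dz":-0.03,"rx":0,"ry":0,"rz":0,"grip":1}
    - {"dx":0,"dy":0,"dz":-0.06,"rx":0,"ry":0,"rz":0,"grip":1}
    - {"dx":0,"dy":0,"dz":-0.1,"rx":0,"ry":0,"rz":0,"grip":1}

```text
t: 23.6
tool_pos: [535.3, 313.7, 147.0]
ee_rot: [149.8, 0.0, -64.9]
contact_force: [0.3, -0.2, -0.7]
gripper_width: 85.6
```

Run:
```python
from g import *
im,d=grab_frame('side'); save('s15',cv2.resize(im[130:270,200:360],None,fx=4,fy=4,interpolation=cv2.INTER_CUBIC))
go((500,0,400),Rt(0,25,-1),'away')
```

```text
away t 23.65 pos [542.5 318.4 156.2] q [ -14.   46.  -30.   73.   13.   95. -109.] w 85.6 F [4.26 1.8  6.  ] M [ 0.34 -0.51 -0.02]
  D [ 0.2699  0.2702 -0.1296] R [29.2  0.2  0. ] | 403 mm 29 deg
```

View pics/s15.png

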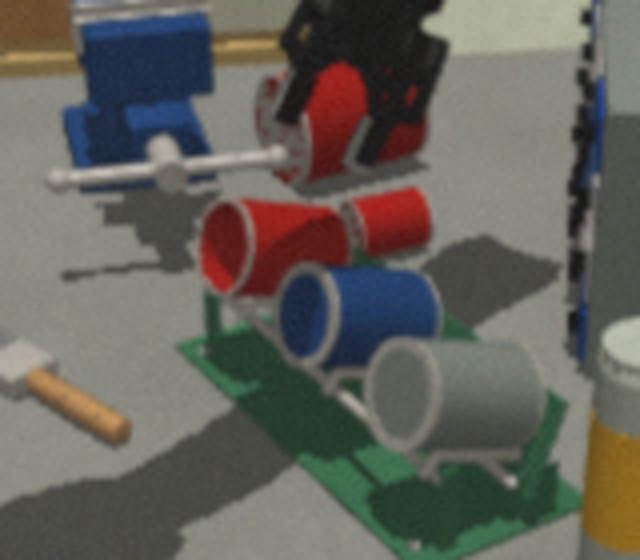

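Call:
carry_out:
  deltas:
    - {"dx":0.01,"dy":0.012,"dz":-0.03,"rx":2,"ry":0,"rz":0,"grip":1}
    - {"dx":0.03,"dy":0.03,"dz":-0.055,"rx":6,"ry":0,"rz":0,"grip":1}
    - {"dx":0.055,"dy":0.055,"dz":-0.07,"rx":12,"ry":0,"rz":0,"grip":0.5}
    - {"dx":0.08,"dy":0.08,"dz":-0.085,"rx":18,"ry":0,"rz":0,"grip":0}
    - {"dx":0.11,"dy":0.105,"dz":-0.095,"rx":24,"ry":0,"rz":0,"grip":-1}

```text
t: 24.07
tool_pos: [545.0, 198.1, 285.9]
ee_rot: [174.7, 0.1, -64.8]
contact_force: [0.9, -0.8, 1.4]
gripper_width: 51.6
```

Run:
```python
from g import *
go((490,-60,390),Rt(0,25,-1),'away')
```

```text
away t 24.07 pos [545.  198.1 285.9] q [  3.  18. -33.  92.  10.  77. -97.] w 51.6 F [ 0.91 -0.79  1.41] M [ 0.05 -0.07  0.07]
  D [ 0.2099  0.1687 -0.0893] R [5.3 0.1 0.2] | 284 mm 5 deg
```

Call:
carry_out:
  deltas:
    - {"dx":0.03,"dy":0.024,"dz":-0.012,"rx":2,"ry":0,"rz":0,"grip":-1}
    - {"dx":0.06,"dy":0.048,"dz":-0.025,"rx":4,"ry":0,"rz":0,"grip":-1}
    - {"dx":0.09,"dy":0.072,"dz":-0.037,"rx":5.3,"ry":0,"rz":0,"grip":-1}
    - {"dx":0.12,"dy":0.096,"dz":-0.05,"rx":5.3,"ry":0,"rz":0,"grip":-1}
    - {"dx":0.15,"dy":0.12,"dz":-0.063,"rx":5.3,"ry":0,"rz":0,"grip":-1}

```text
t: 24.48
tool_pos: [504.0, 11.3, 359.3]
ee_rot: [179.5, -0.0, -64.9]
contact_force: [1.3, -1.0, 0.4]
gripper_width: 0.2
```

Run:
```python
from g import *
go((430,-200,400),Rt(0,0,-1),'v')
go((460,-390,330),Rt(0,0,-1),'v2')
```

```text
v t 24.48 pos [504.   11.3 359.3] q [ 21.   3. -27. 100.   1.  78. -72.] w 0.2 F [ 1.32 -0.97  0.41] M [ 0.01 -0.06 -0.01]
  D [ 0.1601  0.1569 -0.0393] R [ 0.5 -0.1 25.1] | 228 mm 25 deg
v2 t 24.48 pos [504.   11.3 359.3] q [ 21.   3. -27. 100.   1.  78. -72.] w 0.2 F [ 1.32 -0.97  0.41] M [ 0.01 -0.06 -0.01]
  D [0.3448 0.2097 0.0312] R [ 0.5 -0.1 25.1] | 405 mm 25 deg
```

Call:
carry_out:
  deltas:
    - {"dx":0.034,"dy":0.021,"dz":0,"rx":0,"ry":0,"rz":2,"grip":-1}
    - {"dx":0.068,"dy":0.042,"dz":0,"rx":0,"ry":0,"rz":5,"grip":-1}
    - {"dx":0.102,"dy":0.063,"dz":0,"rx":0,"ry":0,"rz":8,"grip":-1}
    - {"dx":0.136,"dy":0.084,"dz":0,"rx":0.5,"ry":0,"rz":12,"grip":-1}
    - {"dx":0.17,"dy":0.105,"dz":0,"rx":0.5,"ry":0,"rz":16,"grip":-1}

```text
t: 24.9
tool_pos: [481.5, -187.3, 359.4]
ee_rot: [-180.0, -0.1, -81.1]
contact_force: [0.9, -0.1, -0.2]
gripper_width: -0.2
```

Run:
```python
from g import *
from h import *
im,d=grab_frame('top'); save('t16',im)
go((480,-350,330),Rt(0,0,-1),'v2')
```

```text
v2 t 24.95 pos [ 478.9 -198.9  359. ] q [ 33.   3. -15.  99.   1.  78. -65.] w 0.4 F [-1.43 -6.78 -0.29] M [-0.5   0.07  0.03]
  D [0.1496 0.0196 0.0302] R [ 0.1 -0.5  7.9] | 154 mm 8 deg
```

View pics/t16.png

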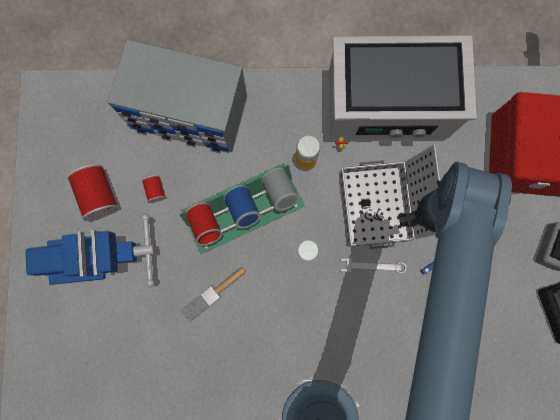

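Run:
```python
import cv2,numpy as np
a=cv2.imread('pics/t16.png')[170:260,330:430]; b=cv2.imread('pics/t16.png')[180:260,180:260]; c=cv2.imread('pics/top0.png')[180:260,180:260]
f=lambda x:cv2.resize(x,(265,265),interpolation=cv2.INTER_CUBIC)
cv2.imwrite('pics/cmp2.png',np.hstack([f(a),f(b),f(c)]))
```

```text
(no output)
```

View pics/cmp2.png

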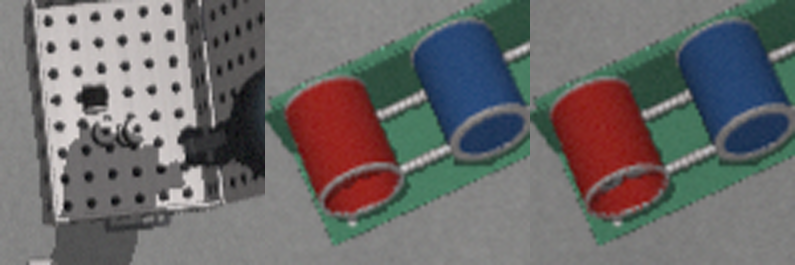

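Call:
carry_out:
  deltas:
    - {"dx":0.03,"dy":0.004,"dz":0.006,"rx":0,"ry":0,"rz":2,"grip":-1}
    - {"dx":0.06,"dy":0.008,"dz":0.012,"rx":0,"ry":0,"rz":4,"grip":-1}
    - {"dx":0.09,"dy":0.012,"dz":0.018,"rx":0,"ry":0,"rz":6,"grip":-1}
    - {"dx":0.12,"dy":0.016,"dz":0.024,"rx":0,"ry":0,"rz":7.9,"grip":-1}
    - {"dx":0.15,"dy":0.02,"dz":0.03,"rx":0,"ry":0,"rz":7.9,"grip":-1}

```text
t: 25.37
tool_pos: [486.3, -337.8, 328.8]
ee_rot: [180.0, -0.1, -88.8]
contact_force: [0.8, -0.1, -0.4]
gripper_width: -0.2
```

Run:
```python
from g import *
im,d=grab_frame('top'); save('t17',cv2.resize(im[150:270,330:490],None,fx=5,fy=5,interpolation=cv2.INTER_CUBIC))
for q in ['buffer0_center']: print([(np.round(r['pixel']).tolist(),round(r['p'],2)) for r in spot_in(q,'top')])
go((500,-340,250),Rt(0,0,-1),'v2')
```

```text
[]
v2 t 25.47 pos [ 483.1 -343.3  326.9] q [ 39.  12.  -9.  93.   2.  75. -60.] w 0.0 F [-0.99  0.03 -0.57] M [-0.01  0.06 -0.01]
  D [-0.0034 -0.0172  0.0769] R [ 0.2 -0.2  0.7] | 79 mm 1 deg
```

View pics/t17.png

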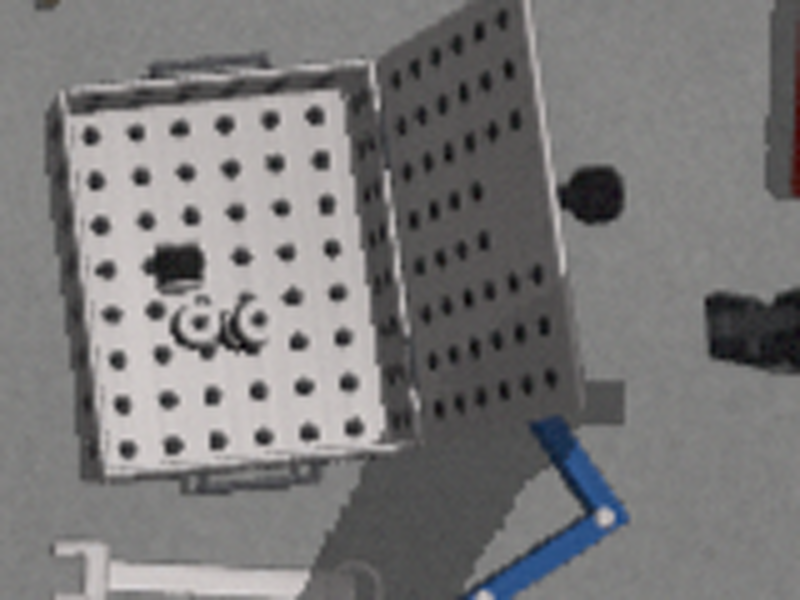

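Run:
```python
from g import *
W=0
for n in range(2):
    im,d=grab_frame('top'); W=W+cloud('top',d)
W/=2
print(W[196:222,358:388:1,2].round().astype(int))
im,d=grab_frame('side'); save('s17',cv2.resize(im[160:240,220:340],None,fx=6,fy=6,interpolation=cv2.INTER_CUBIC))
```

```text
[[                   2                    3                    9
                    -2                    4                    1
                     6                   -3                    5
                     2                    4                    3
                     4                   -6                    3
                     1                    4                    2
                     0                    4                    2
                     7                   -2                    8
                     2                    1                    4
                     1                    4                    4]
 [                   0                    4                    3
                     3                    9                    6
                     3                    1                    1
                     6                    3                    7
                     5                    2                    4
                     3                    3                    3
                     4                    3                
[... 15186 characters left out ...]
          3                    7                    3
                     6                    1                    2
                     5                    4                    0
                     4                    6                    2
                     3                    5                    7
                     2                    5                    6
                     4                    4                    4
                     1                    3                    2
                     8                    4                    4
                     8                    9                    0]]<stdin>:6: RuntimeWarning: invalid value encountered in cast
```

View pics/s17.png

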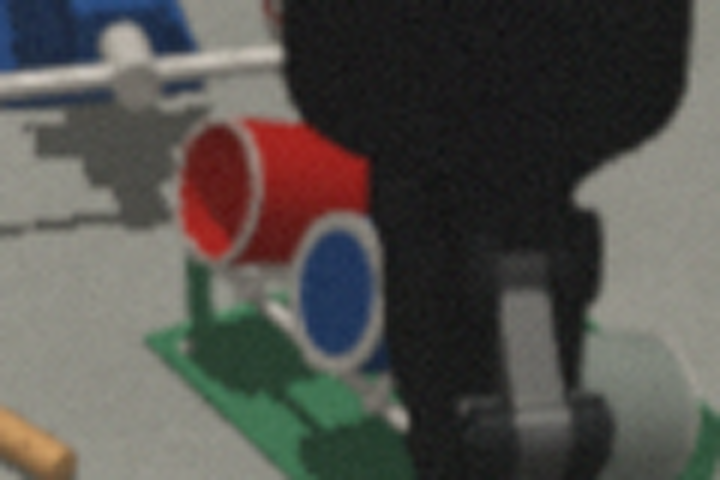

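All four buffers are in the basket. The depth map shows two of them stacked (top at about 57 mm), below the rim at 60 mm. The tin looks empty and lies as before. Next the lid, pushed from outside, 55 mm to the robot's side of the knob.

```bash
cat > lid.py <<'E'
from g import *
b=np.array([.098,-.995,0]); H=np.array([575,-243.5,60.5])-55*np.array([.995,.098,0])
def tcp(phi,r=150,n=3,k=14):
    f=np.radians(phi); d=-np.cos(f)*b+np.sin(f)*Z; nn=np.sin(f)*b+np.cos(f)*Z
    return H+r*d+n*nn+k*b
def show(a,b_,base=None,steps=5):
    p0=get_obs()['tool_pos'] if base is None else np.asarray(base)
    for phi in np.linspace(a,b_,steps+1)[1:]:
        e=(tcp(phi)-p0)/1000; print(round(phi,1),tcp(phi).round(1),'dx',round(-e[1],3),'dy',round(-e[0],3),'dz',round(-e[2],3))
E
python3 - <<'E'
from lid import *
go((520,-335,208),Rt(0,0,-1),'a')
print([tcp(p).round() for p in (115,105,100,80,60,40,20,0)])
E
```

```text
a t 25.62 pos [ 486.4 -335.9  328.6] q [ 39.  12. -10.  93.   2.  75. -60.] w 0.3 F [ 0.56  1.01 -0.59] M [ 0.08 -0.01 -0.06]
  D [-0.0002 -0.0336  0.1205] R [0.  0.  1.2] | 125 mm 1 deg
[array([ 528., -329.,  195.]), array([ 526., -304.,  205.]), array([ 524., -292.,  208.]), array([ 519., -240.,  209.]), array([ 515., -191.,  192.]), array([ 511., -150.,  159.]), array([ 508., -124.,  115.]), array([ 507., -114.,   64.])]
```

Call:
carry_out:
  deltas:
    - {"dx":0,"dy":-0.008,"dz":0.03,"rx":0,"ry":0,"rz":1,"grip":-1}
    - {"dx":0,"dy":-0.016,"dz":0.06,"rx":0,"ry":0,"rz":1,"grip":-1}
    - {"dx":0,"dy":-0.025,"dz":0.09,"rx":0,"ry":0,"rz":1,"grip":-1}
    - {"dx":0,"dy":-0.034,"dz":0.115,"rx":0,"ry":0,"rz":1,"grip":-1}
    - {"dx":0,"dy":-0.036,"dz":0.12,"rx":0,"ry":0,"rz":1,"grip":-1}

```text
t: 26.03
tool_pos: [521.2, -331.3, 203.5]
ee_rot: [179.6, 0.3, -89.5]
contact_force: [-0.5, 1.5, -0.1]
gripper_width: 0.1
```

Run:
```python
from lid import *
im,d=grab_frame('side'); save('s18',im); grab_frame('top')
go((520,-335,208),Rt(0,0,-1),'a'); show(105,85)
```

```text
a t 26.13 pos [ 522.  -333.6  207.2] q [ 37.  21. -10.  97.   4.  63. -64.] w -0.1 F [-1.04 -0.15  0.32] M [-0.03 -0.    0.08]
  D [ 0.0014  0.002  -0.0008] R [0.2 0.1 0.4] | 3 mm 0 deg
101.0 [ 524.7 -294.2  207.2] dx -0.039 dy -0.003 dz 0.0
97.0 [ 523.7 -284.   209. ] dx -0.05 dy -0.002 dz -0.002
93.0 [ 522.7 -273.6  210.1] dx -0.06 dy -0.001 dz -0.003
89.0 [ 521.7 -263.2  210.5] dx -0.07 dy 0.0 dz -0.003
85.0 [ 520.7 -252.8  210.2] dx -0.081 dy 0.001 dz -0.003
```

View pics/s18.png

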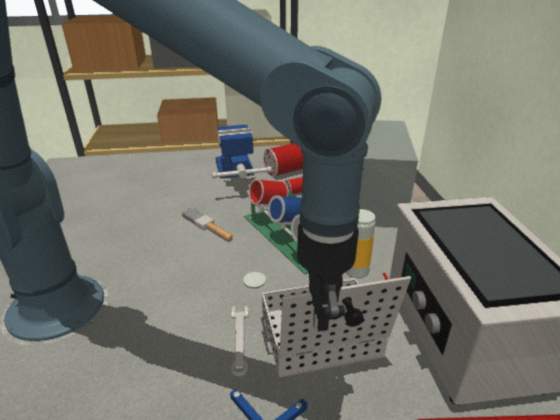

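Call:
carry_out:
  deltas:
    - {"dx":-0.015,"dy":0,"dz":0,"rx":0,"ry":0,"rz":0,"grip":-1}
    - {"dx":-0.032,"dy":0,"dz":0,"rx":0,"ry":0,"rz":0,"grip":-1}
    - {"dx":-0.045,"dy":0,"dz":-0.002,"rx":0,"ry":0,"rz":0,"grip":-1}
    - {"dx":-0.06,"dy":0,"dz":-0.003,"rx":0,"ry":0,"rz":0,"grip":-1}
    - {"dx":-0.075,"dy":0,"dz":-0.003,"rx":0,"ry":0,"rz":0,"grip":-1}

```text
t: 26.55
tool_pos: [522.0, -261.6, 213.7]
ee_rot: [-179.9, -0.2, -89.9]
contact_force: [-0.3, -2.4, 0.9]
gripper_width: -0.1
```

Run:
```python
from lid import *
im,d=grab_frame('top'); save('t19',cv2.resize(im[130:300,330:500],None,fx=3.3,fy=3.3)); go(tcp(80),Rt(0,0,-1),'a'); show(87,60)
```

```text
a t 26.6 pos [ 522.6 -256.4  213.1] q [ 33.  16. -12. 102.   4.  62. -71.] w -0.3 F [-0.85  1.73  0.84] M [-0.15  0.12 -0.03]
  D [-0.0166  0.0031  0.0043] R [-0.1  0.   0.4] | 17 mm 0 deg
81.6 [ 519.8 -244.   209.3] dx -0.012 dy 0.003 dz 0.004
76.2 [ 518.4 -230.1  206.9] dx -0.026 dy 0.004 dz 0.006
70.8 [ 517.1 -216.6  203.1] dx -0.04 dy 0.005 dz 0.01
65.4 [ 515.8 -203.4  198.1] dx -0.053 dy 0.007 dz 0.015
60.0 [ 514.6 -190.8  191.9] dx -0.066 dy 0.008 dz 0.021
```

View pics/t19.png

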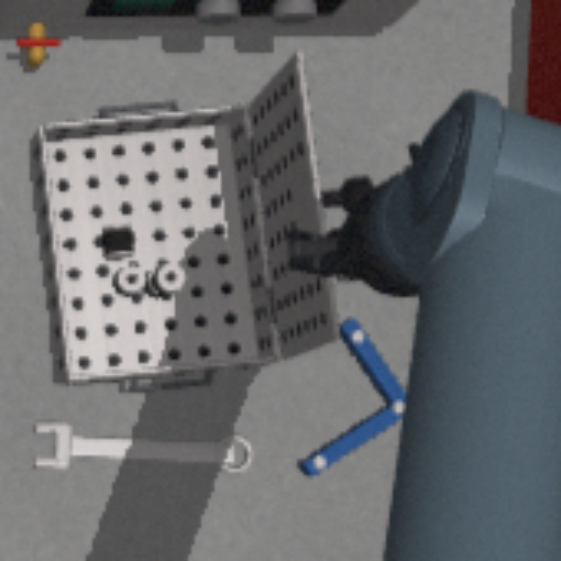

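Call:
carry_out:
  deltas:
    - {"dx":-0.012,"dy":0.003,"dz":0.004,"rx":0,"ry":0,"rz":0,"grip":-1}
    - {"dx":-0.026,"dy":0.004,"dz":0.006,"rx":0,"ry":0,"rz":0,"grip":-1}
    - {"dx":-0.04,"dy":0.005,"dz":0.01,"rx":0,"ry":0,"rz":0,"grip":-1}
    - {"dx":-0.053,"dy":0.007,"dz":0.015,"rx":0,"ry":0,"rz":0,"grip":-1}
    - {"dx":-0.066,"dy":0.008,"dz":0.021,"rx":0,"ry":0,"rz":0,"grip":-1}

```text
t: 27.02
tool_pos: [513.2, -193.3, 189.6]
ee_rot: [179.9, 0.0, -89.8]
contact_force: [0.9, -1.6, 1.3]
gripper_width: 0.0
```

Run:
```python
from lid import *
im,d=grab_frame('side'); save('s20',cv2.resize(im[180:400,220:440],None,fx=2.5,fy=2.5)); go(tcp(60),Rt(0,0,-1),'a'); show(60,35)
```

```text
a t 27.07 pos [ 512.2 -189.2  187.7] q [ 29.  14. -14. 108.   4.  59. -77.] w -0.2 F [-0.74  1.9  -0.37] M [ 0.02 -0.11 -0.05]
  D [ 0.0016 -0.0023 -0.0042] R [0.3 0.2 0.4] | 5 mm 1 deg
55.0 [ 513.5 -179.7  185.1] dx -0.01 dy -0.001 dz 0.003
50.0 [ 512.4 -169.2  177.3] dx -0.02 dy -0.0 dz 0.01
45.0 [ 511.5 -159.4  168.7] dx -0.03 dy 0.001 dz 0.019
40.0 [ 510.6 -150.4  159.2] dx -0.039 dy 0.002 dz 0.029
35.0 [ 509.8 -142.3  149. ] dx -0.047 dy 0.002 dz 0.039
```

View pics/s20.png

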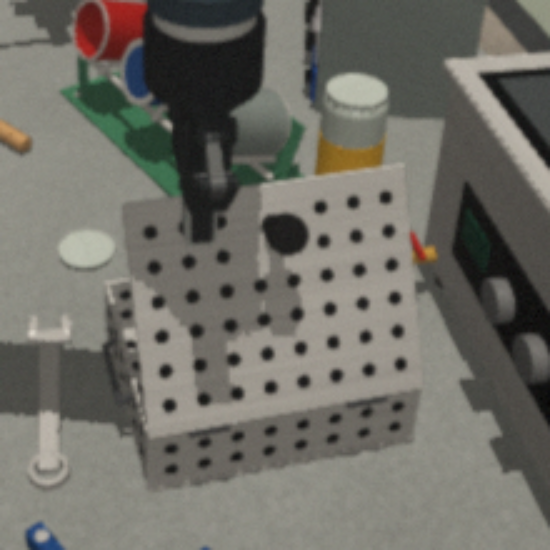

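Working well. The lid is at about 60 degrees with the fingertip on it. I go on along the arc.

Call:
carry_out:
  deltas:
    - {"dx":-0.01,"dy":0,"dz":0.004,"rx":0,"ry":0,"rz":0,"grip":-1}
    - {"dx":-0.02,"dy":0,"dz":0.011,"rx":0,"ry":0,"rz":0,"grip":-1}
    - {"dx":-0.03,"dy":0.001,"dz":0.019,"rx":0,"ry":0,"rz":0,"grip":-1}
    - {"dx":-0.039,"dy":0.002,"dz":0.029,"rx":0,"ry":0,"rz":0,"grip":-1}
    - {"dx":-0.047,"dy":0.002,"dz":0.039,"rx":0,"ry":0,"rz":0,"grip":-1}

```text
t: 27.48
tool_pos: [510.9, -146.7, 149.9]
ee_rot: [179.9, 0.0, -89.8]
contact_force: [-0.8, -0.2, 1.5]
gripper_width: -0.2
```

Run:
```python
from lid import *
grab_frame('side'); go(tcp(35),Rt(0,0,-1),'a'); show(35,12)
```

```text
a t 27.53 pos [ 509.3 -144.2  147.5] q [ 25.  16. -16. 112.   5.  54. -83.] w -0.2 F [-0.7   1.94 -0.66] M [ 0.03 -0.12 -0.02]
  D [-0.0019 -0.0004 -0.0014] R [0.3 0.2 0.3] | 2 mm 0 deg
30.4 [ 509.1 -135.6  139. ] dx -0.009 dy 0.0 dz 0.009
25.8 [ 508.5 -129.7  128.5] dx -0.014 dy 0.001 dz 0.019
21.2 [ 508.  -124.8  117.5] dx -0.019 dy 0.001 dz 0.03
16.6 [ 507.6 -120.6  106.2] dx -0.024 dy 0.002 dz 0.041
12.0 [ 507.3 -117.5   94.6] dx -0.027 dy 0.002 dz 0.053
```

Call:
carry_out:
  deltas:
    - {"dx":-0.007,"dy":0,"dz":0.009,"rx":0,"ry":0,"rz":0,"grip":-1}
    - {"dx":-0.013,"dy":0.001,"dz":0.019,"rx":0,"ry":0,"rz":0,"grip":-1}
    - {"dx":-0.018,"dy":0.001,"dz":0.03,"rx":0,"ry":0,"rz":0,"grip":-1}
    - {"dx":-0.022,"dy":0.002,"dz":0.041,"rx":0,"ry":0,"rz":0,"grip":-1}
    - {"dx":-0.025,"dy":0.002,"dz":0.053,"rx":0,"ry":0,"rz":0,"grip":-1}

```text
t: 27.95
tool_pos: [509.0, -122.5, 96.9]
ee_rot: [179.9, -0.0, -89.8]
contact_force: [0.6, 1.0, 1.2]
gripper_width: 0.3
```

Run:
```python
from lid import *
grab_frame('side'); go(tcp(12),Rt(0,0,-1),'a'); show(12,0)
```

```text
a t 28.0 pos [ 506.7 -121.6   94.3] q [ 23.  19. -16. 115.   7.  47. -87.] w -0.2 F [-0.37  0.65 -1.3 ] M [ 0.06  0.06 -0.01]
  D [-0.0041 -0.0006 -0.0004] R [0.3 0.1 0.2] | 4 mm 0 deg
9.6 [ 507.2 -116.2   88.5] dx -0.005 dy -0.0 dz 0.006
7.2 [ 507.1 -115.1   82.3] dx -0.006 dy -0.0 dz 0.012
4.8 [ 507.  -114.3   76. ] dx -0.007 dy -0.0 dz 0.018
2.4 [ 507.  -113.8   69.8] dx -0.008 dy -0.0 dz 0.024
0.0 [ 506.9 -113.6   63.5] dx -0.008 dy -0.0 dz 0.031
```

Call:
carry_out:
  deltas:
    - {"dx":-0.003,"dy":0,"dz":0.006,"rx":0,"ry":0,"rz":0,"grip":-1}
    - {"dx":-0.005,"dy":0,"dz":0.012,"rx":0,"ry":0,"rz":0,"grip":-1}
    - {"dx":-0.005,"dy":0,"dz":0.018,"rx":0,"ry":0,"rz":0,"grip":-1}
    - {"dx":-0.005,"dy":0,"dz":0.023,"rx":0,"ry":0,"rz":0,"grip":-1}
    - {"dx":-0.005,"dy":0,"dz":0.027,"rx":0,"ry":0,"rz":0,"grip":-1}

```text
t: 28.42
tool_pos: [509.1, -118.3, 70.5]
ee_rot: [179.9, -0.0, -89.8]
contact_force: [-0.9, 0.8, 0.4]
gripper_width: 0.2
```

Run:
```python
from w import *
im,d=grab_frame('side'); save('s21',cv2.resize(im[180:400,220:440],None,fx=2.5,fy=2.5)); weigh(2); go((507,-114,63),Rt(0,0,-1),'a')
```

```text
weigh t 28.5667 F [-0.15 -0.2  -0.13] sd [0.16 0.14 0.16] M [-0.011  0.018 -0.026] w 0.2
a t 28.57 pos [ 508.7 -118.6   70.6] q [ 22.  21. -16. 115.   8.  44. -88.] w 0.2 F [-0.31 -0.33 -0.28] M [-0.01  0.02 -0.04]
  D [-0.0046  0.0016  0.0076] R [ 0.1 -0.   0.1] | 9 mm 0 deg
```

View pics/s21.png

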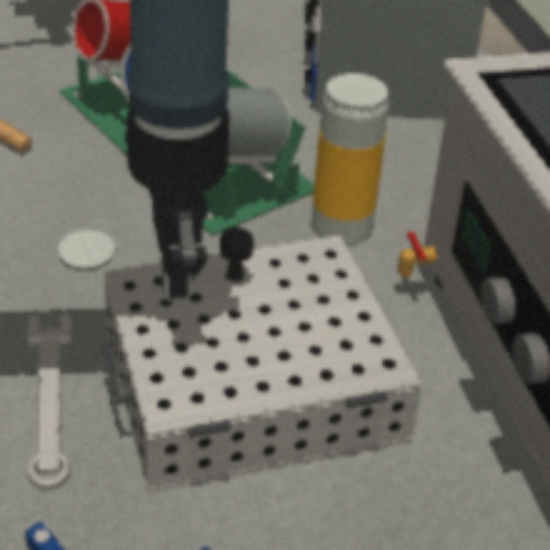

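Call:
carry_out:
  deltas:
    - {"dx":0,"dy":0,"dz":0.002,"rx":0,"ry":0,"rz":0,"grip":-1}
    - {"dx":0,"dy":0,"dz":0.004,"rx":0,"ry":0,"rz":0,"grip":-1}
    - {"dx":0,"dy":0,"dz":0.005,"rx":0,"ry":0,"rz":0,"grip":-1}
    - {"dx":0,"dy":0,"dz":0.006,"rx":0,"ry":0,"rz":0,"grip":-1}
    - {"dx":0,"dy":0,"dz":0.006,"rx":0,"ry":0,"rz":0,"grip":-1}

```text
t: 28.98
tool_pos: [509.3, -118.5, 65.6]
ee_rot: [180.0, -0.1, -89.8]
contact_force: [-0.8, -0.2, 4.6]
gripper_width: -0.0
```

Run:
```python
from w import *
weigh(2); go((507,-114,63),Rt(0,0,-1),'a')
```

```text
weigh t 29.0833 F [-1.09 -0.58  4.85] sd [0.3  0.17 0.71] M [ 0.076  0.255 -0.018] w 0.4
a t 29.08 pos [ 509.3 -118.5   65.6] q [ 22.  22. -15. 115.   8.  44. -88.] w 0.4 F [-1.39 -0.41  5.56] M [ 0.1   0.27 -0.03]
  D [-0.0045  0.0023  0.0026] R [ 0.  -0.1  0.2] | 6 mm 0 deg
```

Call:
carry_out:
  deltas:
    - {"dx":0,"dy":0,"dz":0.001,"rx":0,"ry":0,"rz":0,"grip":-1}
    - {"dx":0,"dy":0,"dz":0.002,"rx":0,"ry":0,"rz":0,"grip":-1}
    - {"dx":0,"dy":0,"dz":0.002,"rx":0,"ry":0,"rz":0,"grip":-1}
    - {"dx":0,"dy":0,"dz":0.002,"rx":0,"ry":0,"rz":0,"grip":-1}
    - {"dx":0,"dy":0,"dz":0.002,"rx":0,"ry":0,"rz":0,"grip":-1}

```text
t: 29.5
tool_pos: [509.4, -118.5, 65.5]
ee_rot: [179.9, -0.1, -89.8]
contact_force: [-4.8, 0.4, 16.3]
gripper_width: 0.0
```

Call:
carry_out:
  deltas:
    - {"dx":0,"dy":0,"dz":-0.005,"rx":0,"ry":0,"rz":0,"grip":-1}
    - {"dx":0,"dy":0,"dz":-0.02,"rx":0,"ry":0,"rz":0,"grip":-1}
    - {"dx":0,"dy":0,"dz":-0.05,"rx":0,"ry":0,"rz":0,"grip":-1}
    - {"dx":0,"dy":0,"dz":-0.09,"rx":0,"ry":0,"rz":0,"grip":-1}
    - {"dx":0,"dy":0,"dz":-0.13,"rx":0,"ry":0,"rz":0,"grip":-1}

```text
t: 29.92
tool_pos: [507.4, -118.0, 192.8]
ee_rot: [179.7, 0.0, -89.8]
contact_force: [0.9, -0.5, -0.2]
gripper_width: -0.1
```

Call:
carry_out:
  deltas:
    - {"dx":0,"dy":0.01,"dz":-0.035,"rx":0,"ry":0,"rz":0,"grip":-1}
    - {"dx":0,"dy":0.03,"dz":-0.07,"rx":0,"ry":0,"rz":0,"grip":-1}
    - {"dx":0,"dy":0.05,"dz":-0.1,"rx":0,"ry":0,"rz":0,"grip":-1}
    - {"dx":0,"dy":0.07,"dz":-0.13,"rx":0,"ry":0,"rz":0,"grip":-1}
    - {"dx":0,"dy":0.08,"dz":-0.15,"rx":0,"ry":0,"rz":0,"grip":-1}

```text
t: 30.33
tool_pos: [428.0, -118.8, 345.9]
ee_rot: [-179.9, -0.1, -89.9]
contact_force: [-0.2, 0.3, -0.1]
gripper_width: -0.3
```

Run:
```python
from w import *
im2,d=grab_frame('side'); save('s22',im2)
im,d2=grab_frame('top'); save('t22',im)
o=get_obs(); print(o['t'],o['tool_pos'])
W=cloud('side',d)
m=(np.abs(W[...,0]-567)<75)&(np.abs(W[...,1]+160)<70)&(W[...,2]<75)&(W[...,2]>40); P=W[m]
A=np.c_[P,np.ones(len(P))]; c,*_=np.linalg.lstsq(np.c_[P[:,:2]-[567,-160],np.ones(len(P))],P[:,2],rcond=None); print('lid plane slopes',c, len(P))
# tin shift vs. before
hsv=lambda i:cv2.cvtColor(i,cv2.COLOR_RGB2HSV)
def red(i):
    h=hsv(i); return ((h[...,0]<8)|(h[...,0]>172))&(h[...,1]>130)&(h[...,2]>50)
for n,i in(('side',im2),('top',im)):
    for nm,j in(('before',np.load(n+'0i.npy')),('after',i)):
        m=red(j); 
        if n=='top': m[:,:180]=0;m[:,230:]=0;m[:195]=0;m[255:]=0
        else: m[:178]=0;m[207:]=0;m[:,:245]=0;m[:,287:]=0
        y,x=np.nonzero(m); print(n,nm,len(x),x.mean().round(1),y.mean().round(1),x.min(),x.max(),y.min(),y.max())
```

```text
30.4333 [ 430.0868608  -119.3025529   347.39408227]
lid plane slopes [-1.92405221e-04  6.47426566e-04  6.50163794e+01] 3856
side before 549 267.0 190.1 250 286 180 203
side after 573 267.0 190.2 250 286 180 203
top before 840 202.9 223.0 187 220 205 244
top after 869 202.7 222.7 186 219 204 243
```

View pics/s22.png

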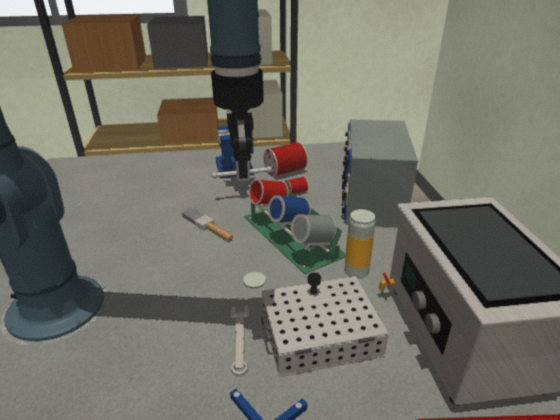

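View pics/t22.png

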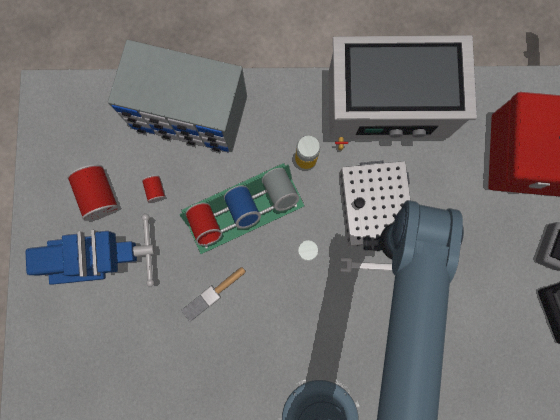

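The lid is flat, with slopes under 0.001 and its top at 65 mm. The tin is within about half a pixel of where it lay, and the other things are where they were. The arm is clear, so I hand in.

Run:
```python
from rig import *
print(finish_job())
```

```text
the job is handed in; nothing more can be done
None
```

The buffers are in the basket, the empty tin is back in its rack bay, and the lid is shut. I handed the job in at about 30.5 s, of the 72 s allowed. No verdict was reported.

- **Emptying:** I tipped the tin about 55° mouth-down over the basket and shook it in three bouts. The weight fell from about 3.1–3.4 N to about 1.0 N in the first bout and stayed there through the other two.
- **Buffers:** The depth picture shows all four in the basket. Two are stacked, with the top at about 57 mm, below the 60 mm rim. The trained network found none of them, so the count rests on my reading of the pictures, with the weight agreeing. The pictures of the tin showed it empty.
- **Tin:** It is back in its own bay, about half a pixel or less from where it lay in both cameras.
- **Lid:** The fingertip stopped at 65.5 mm under about 16 N, which is hinge height plus the lid's thickness. The picture shows the lid level to under 0.1°.
- **First grip:** The first closing looked too shallow, so I reopened and gripped deeper before lifting. The opening read 65 mm both times for a 68 mm tin, most likely because the pads give a little. The tin did not slip.
- **Other things:** They look unmoved in the last pictures, judged by eye. The arm covered part of the magnet and wrench in the last top view.

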